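Load the paint mixer and start it

TASK

Someone left the paint mixer's speed slider part way up: first slide it fully down to its off end. Then take the palette knife out of the mixer's tub and lay it flat in the steel tool tray, stand every capped paint jar from the table upright on the tub floor, and press the lid fully shut past its catch with the slider still off. Last, slide the speed slider up level with the steel pointer and leave it there; leave the empty cups and the green bottle standing where they are.

Things in the scene. Friction and masses are not known exactly. Their poses are not given: they have to be found in the camera images.
- mixer: Fixed bench paint mixer; origin on the table under the tub's centre, z up. Open square tub, inner 210 x 210 mm, walls 8 mm, rim 115 mm high. Console on its -x side: x -185 to -113 mm, top 85 mm high, carries the speed slider. Lid hinged along the tub's -y rim. Steel catch post outside the +y wall: x within 18 mm of 0, y 113 to 153 mm, 140 mm high.
- tub_floor (a point): Centre of the tub's inner floor, 50 mm above the table; axes as the mixer's. The floor is flat, 210 x 210 mm.
- lid (a joint): Lid angle in rad: 0 shut, 1.58 to 1.84 at the start (upright or leaning outward), stop at 1.9. The hinge is stiff (0.45 N m), so the lid stays where left. It turns about the mixer's x; its free edge swings over the tub to +y. At about 0.09 rad it meets a sprung ball catch: push firmly (10 to 18 N near the free edge) until it clicks past at about 0.05 rad and lies shut.
- lid_hinge (a point): Middle of the lid's hinge axis: mixer x 0, y -113 mm, 116 mm above the table, on the lid's underside. The lid is a grey plate 226 mm (along mixer x) x 226 mm x 8 mm, 350 g.
- lid_edge (a point): Middle of the lid's free edge, on its outer (upper when shut) face: 226 mm from the hinge axis, 8 mm outward of the underside. A small steel nose sticks out 20 mm beyond the edge here.
- speed (a joint): Speed slider position in m: 0 at the off end (the mixer's -y end of the track), up to 0.12 at the mixer's +y end. About 2 N to slide; stays where it is left.
- speed_top (a point): Centre of the top of the black slider grip, 139.5 mm above the table. The grip is 28 mm (mixer x) x 20 mm (mixer y) and 40 mm high, on an aluminium track 40 mm wide and 14 mm high on the console (mixer x -149 mm). It moves along the mixer's y.
- pointer: Small steel pointer tab 12 x 5 x 16 mm standing on the console in front of the slider track (mixer x -179 mm); origin at its underside's centre, axes as the mixer's. Set speed: grip centre level with it along the mixer's y. It is fixed in a run, and lies somewhere in the upper part of the track.
- knife_grip (a point): Centre of the palette knife's black handle's grasp place, 9 mm above what it lies on. Knife 180 mm long, 90 g, flat underside: handle 95 x 22 x 18 mm high, from 55 mm behind to 40 mm ahead of this point; then a steel blade 85 x 26 x 3 mm. x points along the knife to the blade tip, z up when it lies flat. It starts lying on the tub's floor.
- knife_butt (a point): Handle end of the knife: 50 mm behind knife_grip, half-way up the handle (9 mm above its underside).
- knife_tip (a point): Blade end of the knife: 120 mm ahead of knife_grip, 2 mm above its underside.
- tray: Fixed steel tool tray, origin under its centre, outer 270 (x) x 120 (y) x 28 mm high, walls and floor 4 mm. Its long side is its x axis.
- jar0_c (a point): Centre of a capped paint jar (half-way up): straight cylinder 60 mm across, 60 mm high, about 220 g, dark paint with an aluminium screw cap, z along its axis. Stands on the table at the start; two to four such jars are there.
- jar1_c (a point): Centre of a capped paint jar (half-way up): straight cylinder 60 mm across, 60 mm high, about 220 g, dark paint with an aluminium screw cap, z along its axis. Stands on the table at the start; two to four such jars are there.
- jar2_c (a point): Centre of a capped paint jar (half-way up): straight cylinder 60 mm across, 60 mm high, about 220 g, dark paint with an aluminium screw cap, z along its axis. Stands on the table at the start; two to four such jars are there.
- jar3_c (a point): Centre of a capped paint jar (half-way up): straight cylinder 60 mm across, 60 mm high, about 220 g, dark paint with an aluminium screw cap, z along its axis. Stands on the table at the start; two to four such jars are there.
- cup0_c (a point): Empty clear cup (bystander), 72 mm across the rim, 85 mm high, 200 g; point on its axis 42 mm above its foot. Stands among the jars; leave it.
- cup1_c (a point): Empty clear cup (bystander), 72 mm across the rim, 85 mm high, 200 g; point on its axis 42 mm above its foot. Stands among the jars; leave it.
- bottle_c (a point): Green bottle (bystander), 60 mm across, 170 mm high, 400 g; point half-way up. Leave it.
There are look-alikes about, which are no part of the job. What is shaped like the part that bears jar2_c but red or turquoise is not meant.

How it is judged:
On the way, in this order (a step that is already met when the one before it is completed fails the run):
1. the speed slider is at its off end (value of joint speed below 0.008 m), for 0.2 s.
2. every jar stands upright on the tub floor and the knife lies flat in the tray (x of jar0_c in the frame of mixer between -0.085 and 0.085 m and y of jar0_c in the frame of mixer between -0.085 and 0.085 m and z of jar0_c in the frame of mixer between 0.07 and 0.09 m and angle between each of jar0_c, jar1_c, jar2_c, jar3_c's own z axis and vertical below 0.15 rad and x of jar1_c in the frame of mixer between -0.085 and 0.085 m and y of jar1_c in the frame of mixer between -0.085 and 0.085 m and z of jar1_c in the frame of mixer between 0.07 and 0.09 m and x of jar2_c in the frame of mixer between -0.085 and 0.085 m and y of jar2_c in the frame of mixer between -0.085 and 0.085 m and z of jar2_c in the frame of mixer between 0.07 and 0.09 m and x of jar3_c in the frame of mixer between -0.085 and 0.085 m and y of jar3_c in the frame of mixer between -0.085 and 0.085 m and z of jar3_c in the frame of mixer between 0.07 and 0.09 m and x of knife_grip in the frame of tray between -0.135 and 0.135 m and y of knife_grip in the frame of tray between -0.06 and 0.06 m and z of knife_grip in the frame of tray between 0 and 0.02 m and x of knife_butt in the frame of tray between -0.135 and 0.135 m and y of knife_butt in the frame of tray between -0.06 and 0.06 m and z of knife_butt in the frame of tray between 0 and 0.022 m and x of knife_tip in the frame of tray between -0.135 and 0.135 m and y of knife_tip in the frame of tray between -0.06 and 0.06 m and z of knife_tip in the frame of tray between 0 and 0.018 m), for 0.2 s.
3. the lid is shut past its catch, with the slider still off (value of joint lid below 0.02 rad and value of joint speed below 0.008 m), for 0.2 s.
4. the slider is level with the pointer, lid still shut (value of joint lid below 0.02 rad and y of speed_top in the frame of pointer between -0.007 and 0.007 m), for 0.2 s.
At the end, for the whole second after the job is handed in: lid within 0.02 rad of shut, slider grip within 7 mm of level with the pointer, every jar upright (0.15 rad) on the tub floor, knife lying flat inside the tray, all at rest (all of step 2 and all of step 4 and velocity of joint lid below 0.02 rad/s and velocity of joint speed below 0.01 m/s); the robot touches nothing.
It fails at once if a cup or the bottle is knocked over or shoved more than 80 mm (angle between any of cup0_c, cup1_c, bottle_c's own z axis and vertical above 0.7 rad or distance of any of cup0_c, cup1_c, bottle_c from where it was at the start of the episode above 0.08 m).
Of jar0, jar1, jar2, jar3 only 2 to 4 are there at a start; the rules pass over those that are not, and their reading is None.
At some moment in a run one of jar0, jar1, jar2, jar3 may be knocked a few centimetres aside while the robot is not near it.
It also fails if it takes over 210 s, if anything falls off the work surface, if the arm or the gripper's body presses on something with over 40 N, if the wrist force passes 120 N, or if a joint passes its speed limit or range.

ROBOT

A 6-joint arm with a two-finger parallel gripper is mounted at the origin on the work surface. World frame = base frame: x ahead of the robot, y to its left, z up, the work surface at z = 0. Lengths are in m, angles in rad, forces in N, time in s.
With the tool pointing down it reaches from about 0.275 to 0.725 m from the base axis. Payload 15.9 kg.
Tool frame: the origin (TCP) lies on the centre line of the jaws, within the pads' length; the fingertips stand 11 mm ahead of it and the grasp point (between the pads) lies 8 mm behind it; z points along the fingers, y is the line along which they close (so a half turn about z gives the same grasp; the last joint's range is limited). The gripper opens to 85 mm and grips with 20 to 120 N. Pads are 22 mm wide; open, the fingers measure 114 mm over their backs; the gripper's body (76 mm by 85 mm) begins 54 mm behind the grasp point. The pads swing forward as they close: fully open they stand 13 mm farther back than shut.
Start: joints at [1.269, 0.213, -0.034, 1.323, 0, 1.571], TCP at [0.149, 0.477, 0.215] pointing down, gripper open.
Joint ranges: [-2.98, 2.98], [-0.74, 1.72], [-1.14, 1.35], [-2.1, 2.04], [-1.57, 1.44], [-3.14, 3.14]. Speed limits (rad/s): [1.89, 1.89, 2.39, 2.57, 3.14, 3.14].

INTERFACE

Orientations are given as a rotation vector (axis times angle).
In Python, from cell import monitor, vision, workorder, spotter gives the robot as it stands.
- The arm moves only by the tool drive_tool, never from a script. Its argument "series" is a list that holds one entry, the list of rows, each a list of 7 numbers: the shift along the world's x, y, z scaled (see below), then the turn, a rotation vector about the world's x, y, z scaled (see below), then the gripper command: -1 is shut, 1 is fully open, values between are in proportion. A call has 1 to 10 rows; each row is the pose to reach, as a shift and turn from the pose commanded when the call began; what a row does not reach only later rows make up. The controller multiplies each number of a shift by 250 mm and each number of a turn by 90 degrees. A row lasts 1/10 s, in which the tool goes at most 50 mm and 8.59 degrees, less where a joint would pass 70% of its speed; a pose out of reach is approached as far as the arm can. A call with a number of a shift or a turn outside -1 to 1 is refused whole. A call with a gripper value outside its range is refused whole. The fingers move at their own pace and stop on an object; the grip force is fixed at half the most. Time passes only in rows, so rows that repeat a pose let the fingers close. It gives the time, the measured TCP pose, the force, the opening and the grip force at its end, in the units of the state.
- monitor.get_state(): the state, without advancing time (a new reading comes with each control period).
- vision.read_camera(name): name is "side" or "top" or "wrist"; returns a dict with "pixels" (384x512x3 uint8, red, green, blue), "camera_matrix" (3x3 intrinsics, pixels), "dist" ([k1, k2, p1, p2, k3] as OpenCV has them; the pictures are not rectified), "view" (4x4, takes a point from world to camera coordinates). Camera axes: x right, y down, z forward; pixel columns grow to the right and rows downward; lengths in m; the calibration is good to about 2 mm. A picture is of the moment at which its call begins. There is no depth.
- workorder.close_job(): hands the job in; it is judged then, once.
Trained networks look in a picture, given as the dict that the camera call returned (one of the last four; its "shot" number tells which), for a name from the list of things; names that differ only in an ending like _2 or _b are one class to them, and where a whole thing is asked for, a point or a joint stands for the part that bears it (a point fixed in the world has none). Each returns a list of dicts, best first, with "conf" (0 to 1); they miss things now and then, are a little off and sometimes report something else, mostly with a low value. They report only what shows in the picture. A call takes as long as a camera call. They do not tell look-alikes from the thing itself.
- spotter.silhouettes(picture, target): "mask" (384x512 bool, what is visible of it) and "extent" ([left, top, width, height] in pixels, round what is visible of it).
The state is a dict: "time": time; "joint_pos": joint angles; "joint_vel": joint speeds; "tau": joint torques, N m; "tcp_pos": TCP position; "orientation": TCP orientation; "force": force on the tool from outside, world axes, zero at the start; "ft_torque": the same for the moment, N m; "width": finger opening in m; "grasp_force": force on a finger pad.
Only numpy, scipy, OpenCV 4.12 (cv2) and the standard library are available. Lean on these libraries where they do the work, as an engineer would, in place of code of your own. Each camera call takes 0.05 s, during which the arm holds its last target. There are 200 camera calls.

## Working session

There is one attempt and no reset: what is moved stays moved. The work goes in short steps, Python scripts to look and compute and a tool call to move; the robot and the scene stay as the last step left them, time stands still between calls to the robot, and variables do not carry over. Pictures are saved under pics/ and viewed, at most 14 in all, crops included, and the job is handed in when it is done.

Besides the shell and the picture viewer there is one more tool, called after "Emit:" as name(argument=value, ...), one argument or row to a line, values as JSON. drive_tool: Moves the arm, as the interface text tells. Its arguments: {"type":"object","properties":{"series":{"type":"array","items":{"type":"array","items":{"type":"array","items":{"type":"number"}}}}},"required":["series"]}

```bash
mkdir -p pics; ls
cat > h.py <<'E'
import numpy as np,cv2
from cell import monitor,vision,workorder,spotter
def shot(n,save=None):
    p=vision.read_camera(n)
    if save: cv2.imwrite('pics/'+save+'.png',p['pixels'][:,:,::-1])
    return p
def ray(p,uv):
    K=np.array(p['camera_matrix']);d=np.array(p['dist']);V=np.array(p['view'])
    q=cv2.undistortPoints(np.array(uv,float).reshape(-1,1,2),K,d).reshape(-1,2)
    R,t=V[:3,:3],V[:3,3]
    return -R.T@t,np.c_[q,np.ones(len(q))]@R
def atz(p,uv,z):
    o,d=ray(p,uv);return o+d*((z-o[2])/d[:,2])[:,None]
def proj(p,X):
    V=np.array(p['view']);r,_=cv2.Rodrigues(V[:3,:3])
    return cv2.projectPoints(np.array(X,float).reshape(-1,1,3),r,V[:3,3],np.array(p['camera_matrix']),np.array(p['dist']))[0].reshape(-1,2)
def dets(p,n,c=0.3):
    return [(round(x['conf'],2),x['extent'],x['mask']) for x in spotter.silhouettes(p,n) if x['conf']>c]
def cen(m):
    y,x=np.nonzero(m);return x.mean(),y.mean()
E
python3 - <<'E'
from h import *
t=shot('top','top0');s=shot('side','side0')
for nm,p in(('top',t),('side',s)):
    print(nm,np.round(ray(p,[[256,192]])[0],3),np.round(atz(p,[[0,0],[511,0],[511,383],[0,383]],0),2).tolist())
    for n in['mixer','lid','speed','pointer','knife_grip','tray','jar0_c','cup0_c','bottle_c']:
        print(n,[(c,np.round(e).tolist(),np.round(cen(m),1).tolist()) for c,e,m in dets(p,n)])
E
```

```text
pics
top [0.449 0.084 1.243] [[1.23, 0.9, 0.0], [1.27, -0.76, 0.0], [0.07, -0.67, 0.0], [0.07, 0.79, 0.0]]
mixer [(0.93, [294.0, 135.0, 154.0, 137.0], [373.2, 206.3])]
lid [(0.81, [389.0, 138.0, 60.0, 100.0], [418.7, 190.3])]
speed [(0.57, [352.0, 249.0, 17.0, 12.0], [360.3, 255.2])]
pointer []
knife_grip [(0.74, [342.0, 175.0, 10.0, 62.0], [345.4, 204.7]), (0.72, [239.0, 236.0, 19.0, 22.0], [249.0, 246.4])]
tray [(0.74, [117.0, 196.0, 54.0, 96.0], [142.5, 242.9]), (0.57, [239.0, 235.0, 20.0, 22.0], [249.0, 246.6])]
jar0_c [(0.96, [187.0, 201.0, 24.0, 23.0], [199.5, 214.6])]
cup0_c [(0.96, [182.0, 242.0, 30.0, 21.0], [195.3, 250.1])]
bottle_c [(0.79, [264.0, 120.0, 28.0, 28.0], [277.7, 135.2])]
side [ 0.123 -0.563  0.697] [[0.73, 3.45, 0.0], [3.67, 0.86, 0.0], [0.71, -0.54, 0.0], [0.0, 0.01, 0.0]]
mixer [(0.65, [214.0, 163.0, 238.0, 220.0], [320.5, 280.0])]
lid [(0.8, [337.0, 165.0, 119.0, 162.0], [391.8, 241.9])]
speed [(0.58, [262.0, 281.0, 18.0, 27.0], [270.4, 296.3])]
pointer [(0.58, [229.0, 293.0, 6.0, 7.0], [235.0, 295.2]), (0.52, [291.0, 255.0, 60.0, 38.0], [318.9, 273.4])]
knife_grip [(0.56, [289.0, 258.0, 58.0, 32.0], [318.2, 273.7])]
tray [(0.84, [90.0, 157.0, 102.0, 54.0], [137.4, 183.4]), (0.7, [248.0, 186.0, 24.0, 32.0], [257.7, 200.7]), (0.68, [335.0, 165.0, 120.0, 163.0], [391.7, 241.9])]
jar0_c [(0.64, [184.0, 179.0, 27.0, 30.0], [195.8, 194.2])]
cup0_c [(0.8, [143.0, 185.0, 29.0, 39.0], [159.9, 203.5])]
bottle_c [(0.81, [303.0, 156.0, 28.0, 54.0], [317.3, 185.8])]
```

```bash
python3 -c "
import cv2
for n in('top0','side0'):
    a=cv2.imread(f'pics/{n}.png');a=a[100:310,90:480] if n=='top0' else a[140:384,70:470]
    cv2.imwrite(f'pics/{n}c.png',cv2.resize(a,None,fx=2,fy=2,interpolation=2))"
```

```text
(no output)
```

View pics/top0c.png

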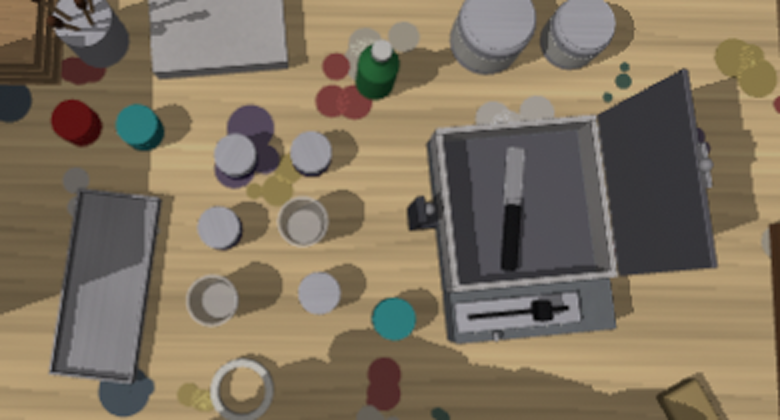

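View pics/side0c.png

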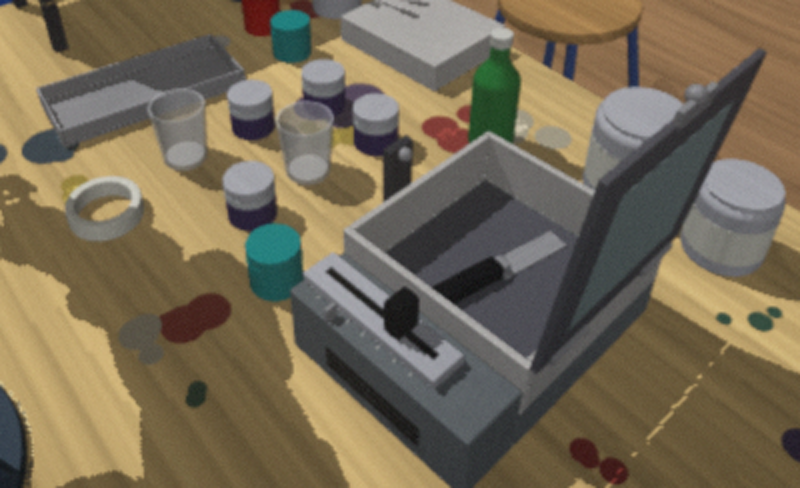

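The pictures show four silver-capped jars (top crop 236,156; 311,153; 219,228; 319,293), cups at 303,221 and 213,300, and turquoise and red look-alikes. The tub holds the knife, with the slider at 542,309 and the pointer near 497,336. The lid is at the tub's right, so mixer -y is image right.

```bash
cat >> h.py <<'E'
def fit(A,B): # B = R A + t planar
    A=np.array(A,float);B=np.array(B,float)[:,:2];a=A-A.mean(0);b=B-B.mean(0)
    y=np.arctan2((a[:,0]*b[:,1]-a[:,1]*b[:,0]).sum(),(a*b).sum());c,s=np.cos(y),np.sin(y);R=np.array([[c,-s],[s,c]])
    t=B.mean(0)-R@A.mean(0);return y,R,t,np.abs(A@R.T+t-B).max()
E
python3 - <<'E'
from h import *
t=shot('top')
c=lambda L:np.array(L)/2+[90,100]
P=lambda L,z:atz(t,c(L),z)
w=P([[435,132],[600,117],[616,275],[443,290]],.115)
y,R,tt,e=fit([[.113,.113],[.113,-.113],[-.113,-.113],[-.113,.113]],w);print('mixer',y,tt,e)
inv=lambda X:(np.array(X)[:,:2]-tt)@R
print('slider',inv(P([[542,302]],.1395)),'ptr',inv(P([[497,332]],.101)),'catch',inv(P([[415,215]],.14)))
k=P([[511,268],[515,150]],.06);print('knife butt/tip',k,inv(k))
w=P([[78,191],[160,199],[134,381],[52,373]],.028)
yt,Rt,t2,e=fit([[.135,.06],[.135,-.06],[-.135,-.06],[-.135,.06]],w);print('tray',yt,t2,e)
print('jars',P([[236,156],[311,153],[219,228],[319,293]],.06).round(3))
print('cups',P([[303,221],[213,300]],.08).round(3),'turq',P([[138,124],[396,314]],.06).round(3),'bottle',P([[382,50]],.17).round(3))
for n,p in(('jar0_c',.06),):
    for q in spotter.silhouettes(t,n):print(q['conf'],q['extent'])
s=monitor.get_state();print(s['tcp_pos'],s['orientation'],s['force'])
E
```

```text
mixer 0.07982641539515278 [ 0.58390503 -0.18919297] 0.008236703292103728
slider [[-0.13582132 -0.00491357]] ptr [[-0.17253029  0.05050999]] catch [[-0.00953593  0.15356768]]
knife butt/tip [[ 0.49637606 -0.18237488  0.06      ]
 [ 0.66692119 -0.19114391  0.06      ]] [[-0.08670655  0.01377608]
 [ 0.08259623 -0.00856457]]
tray -0.09295085480125229 [0.46670578 0.39774859] 0.004358413854383403
jars [[0.652 0.212 0.06 ]
 [0.658 0.104 0.06 ]
 [0.548 0.233 0.06 ]
 [0.458 0.09  0.06 ]]
cups [[0.558 0.114 0.08 ]
 [0.447 0.236 0.08 ]] turq [[ 0.697  0.355  0.06 ]
 [ 0.43  -0.019  0.06 ]] bottle [[0.78 0.01 0.17]]
0.91 [185.5, 203.3, 25.9, 19.3]
[0.1486248  0.47740444 0.21510318] [4.72317893e-01 3.10587622e+00 1.77030981e-05] [-0.88597419  0.41585656  0.40274259]
```

Emit:
drive_tool(
  series=[
    [[0.4, -0.9, 0.4, 0, 0, 0.24, 1], [0.4, -0.9, 0.4, 0, 0, 0.24, 1], [0.4, -0.9, 0.4, 0, 0, 0.24, 1], [0.4, -0.9, 0.4, 0, 0, 0.24, 1], [0.4, -0.9, 0.4, 0, 0, 0.24, 1], [0.4, -0.9, 0.4, 0, 0, 0.24, 1]],
  ],
)

```text
time: 1.7
tcp_pos: [0.2497, 0.2499, 0.3171]
orientation: [-0.115, 3.137, 0.002]
force: [0.9, 0.4, 1.4]
width: 0.0857
grasp_force: 0.0
```

Emit:
drive_tool(
  series=[
    [[0.4, -0.9, 0, 0, 0, 0, 0], [0.4, -0.9, 0, 0, 0, 0, 0], [0.4, -0.9, 0, 0, 0, 0, 0], [0.4, -0.9, 0, 0, 0, 0, 0], [0.4, -0.9, 0, 0, 0, 0, 0], [0.4, -0.9, 0, 0, 0, 0, 0]],
  ],
)

```text
time: 2.3
tcp_pos: [0.3494, 0.0244, 0.3151]
orientation: [-0.114, 3.139, -0.001]
force: [-0.6, 0.3, -0.0]
width: 0.0427
grasp_force: 0.0
```

Emit:
drive_tool(
  series=[
    [[0.4, -0.9, 0, 0, 0, 0, 0], [0.4, -0.9, 0, 0, 0, 0, 0], [0.4, -0.9, 0, 0, 0, 0, 0], [0.4, -0.9, 0, 0, 0, 0, 0], [0.4, -0.9, 0, 0, 0, 0, 0], [0.4, -0.9, 0, 0, 0, 0, 0], [0.4, -0.9, 0, 0, 0, 0, 0]],
  ],
)

```text
time: 3.0
tcp_pos: [0.4486, -0.1983, 0.3145]
orientation: [0.115, -3.138, -0.001]
force: [-0.6, 0.1, 0.0]
width: 0.0427
grasp_force: 0.0
```

```bash
cat >> h.py <<'E'
def big(n,save):
    p=shot(n);cv2.imwrite('pics/'+save+'.png',cv2.resize(p['pixels'][:,:,::-1],None,fx=1.5,fy=1.5,interpolation=2))
    import pickle;pickle.dump({k:np.array(p[k]) for k in('camera_matrix','dist','view','pixels')},open('pics/'+save+'.pkl','wb'))
    return p
def load(s):
    import pickle;return pickle.load(open('pics/'+s+'.pkl','rb'))
def st():
    s=monitor.get_state();R,_=cv2.Rodrigues(np.array(s['orientation']))
    print('t',round(s['time'],2),'tcp',np.round(s['tcp_pos'],4),'ydir',np.round(np.degrees(np.arctan2(R[1,1],R[0,1])),1),'z',R[:,2].round(2),'F',np.round(s['force'],1),'w',round(s['width'],4),'g',round(s['grasp_force'],1),'j',np.round(s['joint_pos'],2))
    return s
E
python3 - <<'E'
from h import *
st();p=big('wrist','w1')
for n in['speed','pointer','knife_grip']:print(n,[(c,e,np.round(cen(m),1)) for c,e,m in dets(p,n)])
E
```

```text
t 3.0 tcp [ 0.4486 -0.1983  0.3145] ydir 94.2 z [-0.  0. -1.] F [-0.6  0.1  0. ] w 0.0427 g 0.0 j [-0.42  0.2   0.2   1.57  0.   -0.49]
speed [(0.66, [236.6, 146.0, 14.7, 27.6], array([244., 159.]))]
pointer [(0.54, [288.1, 128.9, 10.0, 8.7], array([291.5, 131.7]))]
knife_grip [(0.89, [235.2, 190.3, 33.5, 95.8], array([254.1, 239.9]))]
```

View pics/w1.png

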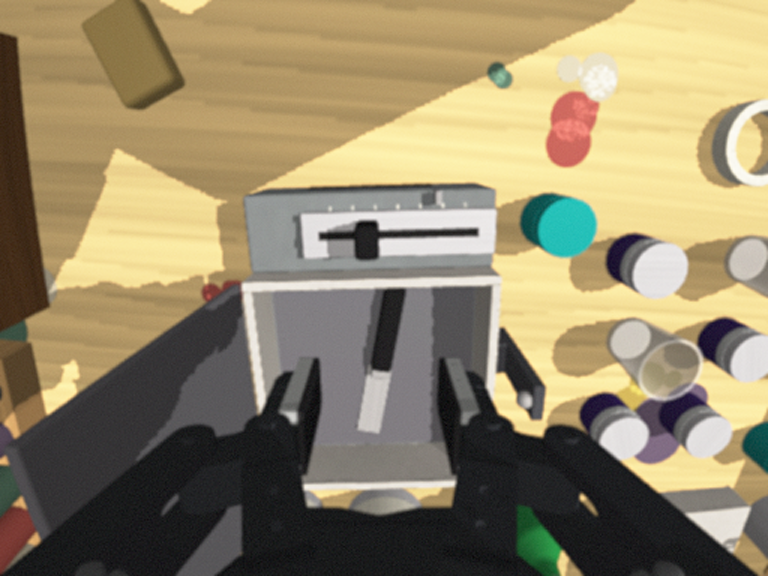

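The wrist view shows the slider grip near (367,235), the pointer (432,198), the rim edge y≈270 from x 244 to 498, and the knife with its butt at (393,290) and tip at (370,430).

Run:
```python
from h import *
p=load('w1');c=lambda L:np.array(L)/1.5
P=lambda L,z:atz(p,c(L),z)[:,:2]
w=np.r_[P([[244,195],[495,188]],.085),P([[244,277],[498,270]],.115)]
y,R,tt,e=fit([[-.185,-.113],[-.185,.113],[-.113,-.113],[-.113,.113]],w);print('mixer',y,tt,e)
inv=lambda X:(np.array(X)-tt)@R
print('slider top',P([[367,229]],.1395),inv(P([[367,229]],.1395)),'ptr top/base',inv(P([[432,192],[434,204]],.101)),inv(P([[434,204]],.085)))
print('track',inv(P([[303,235],[495,230]],.099)))
k=np.r_[P([[394,290]],.068),P([[382,371]],.06),P([[370,431]],.053)];print('knife',k,inv(k))
print('ray origin',ray(p,[[1,1]])[0])
```

```text
mixer 0.1003215529012 [ 0.58585333 -0.19242595] 0.003949335291956874
slider top [[ 0.42876009 -0.20936564]] [[-0.15799993 -0.0011211 ]] ptr top/base [[-0.18147465  0.05354362]
 [-0.17138719  0.05531668]] [[-0.16953156  0.05729843]]
track [[-0.14750443 -0.05838637]
 [-0.14753634  0.10916502]]
knife [[ 0.49908705 -0.18002899]
 [ 0.59287511 -0.18463286]
 [ 0.6747231  -0.19212874]] [[-0.08508842  0.02102456]
 [ 0.00776698  0.00705066]
 [ 0.0884527  -0.00860489]]
ray origin [ 0.3714418  -0.20476228  0.47333192]
```

Emit:
drive_tool(
  series=[
    [[-0.05, -0.04, -0.4, 0, 0, 0, 0], [-0.05, -0.04, -0.4, 0, 0, 0, 0], [-0.05, -0.04, -0.77, 0, 0, 0, 0], [-0.05, -0.04, -0.77, 0, 0, 0, 0], [-0.05, -0.04, -0.77, 0, 0, 0, 0], [-0.05, -0.04, -0.77, 0, 0, 0, -1], [-0.05, -0.04, -0.77, 0, 0, 0, -1], [-0.05, -0.04, -0.77, 0, 0, 0, -1], [-0.05, -0.04, -0.77, 0, 0, 0, -1]],
  ],
)

```text
time: 4.1
tcp_pos: [0.4371, -0.208, 0.1241]
orientation: [-0.118, 3.137, -0.002]
force: [-0.1, -0.3, 0.4]
width: -0.0001
grasp_force: 0.0
```

Emit:
drive_tool(
  series=[
    [[0.01, -0.06, 0, 0, 0, 0, -1], [0.01, -0.12, 0, 0, 0, 0, -1], [0.01, -0.15, 0, 0, 0, 0, -1], [0.01, -0.15, 0, 0, 0, 0, -1], [0.01, -0.17, 0, 0, 0, 0, -1], [0.01, -0.17, 0, 0, 0, 0, -1]],
  ],
)

```text
time: 4.7
tcp_pos: [0.4385, -0.2504, 0.1225]
orientation: [0.118, -3.139, -0.0]
force: [-1.4, -0.2, 0.0]
width: 0.0003
grasp_force: 0.0
```

Run:
```python
from h import *
p=shot('side');cv2.imwrite('pics/s1.png',cv2.resize(p['pixels'][200:384,180:380,::-1],None,fx=3,fy=3,interpolation=2))
```

```text
(no output)
```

View pics/s1.png

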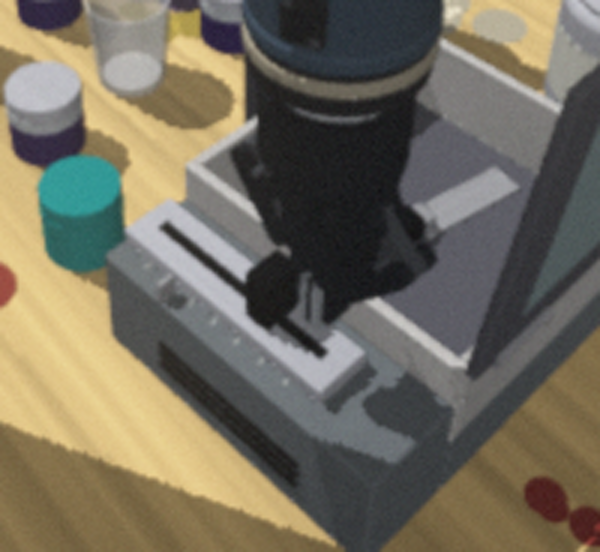

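The side view shows the grip at full pixel (269,292), beside the closed fingers and not moved. I'll triangulate it from the side, top and wrist views.

Run:
```python
from h import *
s=shot('side');t=shot('top');w=load('w1')
print('side',atz(s,[[271,286]],.1395), 'top',atz(t,[[360.5,254.5]],.12),'wrist',atz(w,[[367/1.5,229/1.5]],.1395),atz(w,[[244,159]],.12))
A=[];b=[]
for p,uv in((s,[271,295]),(t,[360.3,255.2]),(w,[244.3,159.5])):
    o,d=ray(p,[uv]);d=d[0]/np.linalg.norm(d[0]);M=np.eye(3)-np.outer(d,d);A.append(M);b.append(M@o)
x=np.linalg.lstsq(np.vstack(A),np.hstack(b),rcond=None)[0];print('mid-grip',x)
S=monitor.get_state()['tcp_pos'];print('tcp proj side',proj(s,[S,x]),'wrist',proj(w,[x]))
```

```text
side [[ 0.44325378 -0.20437025  0.1395    ]] top [[ 0.43957795 -0.20847061  0.12      ]] wrist [[ 0.42876009 -0.20936564  0.1395    ]] [[ 0.44002913 -0.20993945  0.12      ]]
mid-grip [ 0.43924025 -0.20860143  0.12238109]
tcp proj side [[286.10215954 310.46540818]
 [270.59550535 295.09379818]] wrist [[245.07700883 158.81406076]]
```

Emit:
drive_tool(
  series=[
    [[0, 0, 0.4, 0, 0, 0, -1], [0, 0, 0.4, 0, 0, 0, -1], [0, 0, 0.4, 0, 0, 0, -1]],
  ],
)

```text
time: 5.15
tcp_pos: [0.4408, -0.251, 0.2287]
orientation: [-0.118, 3.132, -0.007]
force: [1.1, -0.9, -0.5]
width: 0.0001
grasp_force: 0.0
```

Run:
```python
from h import *
st();p=shot('side');w=shot('wrist')
for n,q in(('s',p),('w',w)):print(n,[(c,e,np.round(cen(m),1)) for c,e,m in dets(q,'speed',.1)])
a=cv2.resize(p['pixels'][200:384,180:380,::-1],None,fx=2,fy=2,interpolation=2);b=w['pixels'][:,:,::-1][:368,100:]
cv2.imwrite('pics/s2.png',np.hstack([a,b[:,:400]]))
```

```text
t 5.15 tcp [ 0.4408 -0.251   0.2287] ydir 94.3 z [ 0.01 -0.   -1.  ] F [ 1.1 -0.9 -0.5] w 0.0001 g 0.0 j [-0.52  0.22  0.01  1.35  0.   -0.59]
s [(0.75, [262.2, 285.8, 15.0, 26.1], array([270.2, 296. ]))]
w [(0.92, [287.3, 168.8, 21.0, 41.5], array([297.2, 189.5]))]
```

View pics/s2.png

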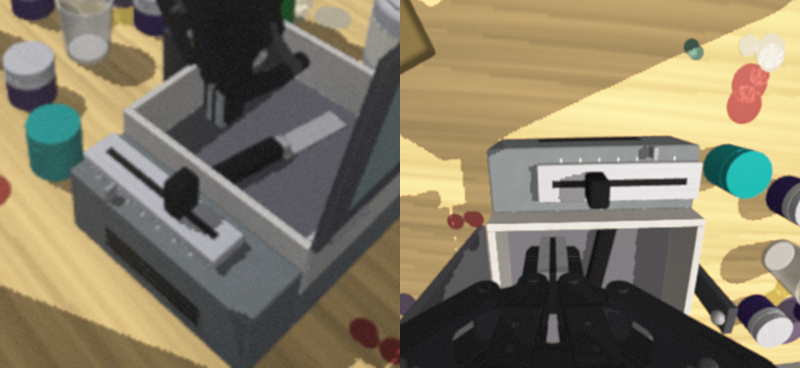

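Run:
```python
from h import *
p=shot('side');w=shot('wrist');t=shot('top')
S=np.array(monitor.get_state()['tcp_pos']);tip=S-[0,0,.011]
for n,q in(('s',p),('w',w),('t',t)):print(n,proj(q,[S,tip]))
A=[];b=[]
for q,n in((p,'s'),(w,'w'),(t,'t')):
    for c,e,m in dets(q,'speed',.1)[:1]:
        uv=[e[0]+e[2]/2,e[1]+e[3]/2];print(n,c,uv)
        o,d=ray(q,[uv]);d=d[0]/np.linalg.norm(d[0]);M=np.eye(3)-np.outer(d,d);A.append(M);b.append(M@o)
x=np.linalg.lstsq(np.vstack(A),np.hstack(b),rcond=None)[0];print(x)
print([proj(q,[x])for q in(p,w,t)])
```

```text
s [[288.66654702 269.98082173]
 [288.32845203 274.85594404]]
w [[253.51984452 235.60518329]
 [253.44207405 228.03774984]]
t [[388.01308974 255.71879359]
 [386.5714938  255.65705514]]
s 0.94 [270.25, 297.45]
w 0.56 [295.1, 192.6]
t 0.24 [368.79999999999995, 203.54999999999998]
[ 0.49796067 -0.20842165  0.08372111]
[array([[293.99733917, 293.17374671]]), array([[285.43975976, 232.02519416]]), array([[356.67247397, 233.21274695]])]
```

Run:
```python
from h import *
p=shot('side');w=shot('wrist');t=shot('top')
st()
S=np.array(monitor.get_state()['tcp_pos']);out=[]
for q,o in((p,(240,220)),(w,(200,180)),(t,(330,220))):
    a=q['pixels'][o[1]:o[1]+100,o[0]:o[0]+100,::-1];a=cv2.resize(a,None,fx=2.6,fy=2.6,interpolation=2)
    for k in(-.011,0.008,.03):
        u=(proj(q,[S+[0,0,k]])[0]-o)*2.6;cv2.drawMarker(a,(int(u[0]),int(u[1])),(0,0,255) if k<0 else (0,255,0),0,8)
    out.append(a)
cv2.imwrite('pics/chk.png',np.hstack(out))
```

```text
t 5.8 tcp [ 0.4386 -0.2501  0.2224] ydir 94.3 z [-0.  0. -1.] F [-0.4  0.5 -0.3] w -0.0002 g 0.0 j [-0.52  0.22 -0.    1.34  0.   -0.59]
```

View pics/chk.png

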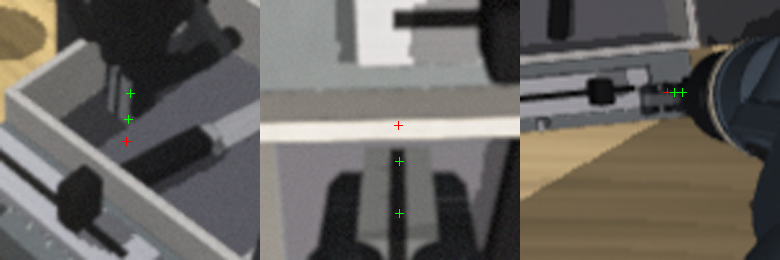

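Emit:
drive_tool(
  series=[
    [[-0.44, 0, 0, 0, 0, 0, -1], [-0.44, 0, 0, 0, 0, 0, -1], [-0.44, 0, -0.4, 0, 0, 0, -1], [-0.44, 0, -0.77, 0, 0, 0, -1], [-0.44, 0, -0.77, 0, 0, 0, -1], [-0.44, 0, -0.77, 0, 0, 0, -1], [-0.44, 0, -0.77, 0, 0, 0, -1]],
  ],
)

```text
time: 6.5
tcp_pos: [0.3254, -0.2478, 0.0263]
orientation: [0.118, -3.134, -0.008]
force: [-1.3, 0.5, 1.0]
width: 0.0004
grasp_force: 0.0
```

Emit:
drive_tool(
  series=[
    [[0, 0, -0.02, 0, 0, 0, -1], [0, 0, -0.04, 0, 0, 0, -1], [0, 0, -0.04, 0, 0, 0, -1]],
  ],
)

```text
time: 6.8
tcp_pos: [0.3296, -0.2508, 0.0212]
orientation: [-0.118, 3.138, -0.002]
force: [-0.4, -0.5, 0.4]
width: -0.0003
grasp_force: 0.0
```

Emit:
drive_tool(
  series=[
    [[0, 0, -0.02, 0, 0, 0, -1], [0, 0, -0.03, 0, 0, 0, -1], [0, 0, -0.03, 0, 0, 0, -1]],
  ],
)

```text
time: 7.1
tcp_pos: [0.3286, -0.25, 0.0125]
orientation: [0.118, -3.139, -0.0]
force: [-0.1, -1.3, 0.0]
width: 0.0001
grasp_force: 0.0
```

Tips should be nearly at the table; I'll keep lowering gently.

Emit:
drive_tool(
  series=[
    [[0, 0, -0.01, 0, 0, 0, -1], [0, 0, -0.02, 0, 0, 0, -1], [0, 0, -0.02, 0, 0, 0, -1]],
  ],
)

```text
time: 7.4
tcp_pos: [0.3284, -0.25, 0.0073]
orientation: [0.118, -3.139, -0.0]
force: [0.5, 0.1, -0.6]
width: -0.0
grasp_force: 0.0
```

Emit:
drive_tool(
  series=[
    [[0, 0, -0.01, 0, 0, 0, -1], [0, 0, -0.02, 0, 0, 0, -1], [0, 0, -0.02, 0, 0, 0, -1]],
  ],
)

```text
time: 7.7
tcp_pos: [0.3284, -0.25, 0.0023]
orientation: [0.118, -3.139, -0.001]
force: [-0.0, 0.5, -0.4]
width: 0.0001
grasp_force: 0.0
```

Emit:
drive_tool(
  series=[
    [[0, 0, -0.01, 0, 0, 0, -1], [0, 0, -0.02, 0, 0, 0, -1], [0, 0, -0.02, 0, 0, 0, -1]],
  ],
)

```text
time: 8.0
tcp_pos: [0.3284, -0.25, -0.0027]
orientation: [0.118, -3.139, -0.0]
force: [-0.6, -0.1, 0.1]
width: 0.0
grasp_force: 0.0
```

Emit:
drive_tool(
  series=[
    [[0, 0, -0.01, 0, 0, 0, -1], [0, 0, -0.02, 0, 0, 0, -1], [0, 0, -0.02, 0, 0, 0, -1]],
  ],
)

```text
time: 8.3
tcp_pos: [0.3284, -0.2499, -0.0077]
orientation: [0.118, -3.139, -0.001]
force: [1.4, 0.2, -0.3]
width: -0.0001
grasp_force: 0.0
```

Emit:
drive_tool(
  series=[
    [[0, 0, -0.01, 0, 0, 0, -1], [0, 0, -0.02, 0, 0, 0, -1], [0, 0, -0.02, 0, 0, 0, -1]],
  ],
)

```text
time: 8.6
tcp_pos: [0.3285, -0.25, -0.0127]
orientation: [0.118, -3.139, -0.0]
force: [0.6, -0.2, -0.1]
width: -0.0
grasp_force: 0.0
```

Emit:
drive_tool(
  series=[
    [[0, 0, -0.01, 0, 0, 0, -1], [0, 0, -0.02, 0, 0, 0, -1], [0, 0, -0.02, 0, 0, 0, -1]],
  ],
)

```text
time: 8.9
tcp_pos: [0.3288, -0.2503, -0.0163]
orientation: [-0.118, 3.139, -0.001]
force: [-9.1, 6.6, 37.9]
width: -0.0
grasp_force: 19.1
```

Emit:
drive_tool(
  series=[
    [[0, 0, 0.36, 0, 0, 0, 0], [0, 0, 0.72, 0, 0, 0, 0], [0, 0, 0.72, 0, 0, 0, 0], [0, 0, 0.72, 0, 0, 0, 0], [0.44, 0.17, 0.72, 0, 0, 0, 0], [0.44, 0.17, 0.72, 0, 0, 0, 0], [0.44, 0.17, 0.72, 0, 0, 0, 0], [0.44, 0.17, 0.72, 0, 0, 0, 0]],
  ],
)

```text
time: 9.7
tcp_pos: [0.4406, -0.2066, 0.162]
orientation: [0.122, -3.139, -0.001]
force: [-0.7, 1.1, -0.6]
width: 0.0424
grasp_force: 0.0
```

Emit:
drive_tool(
  series=[
    [[0, 0, -0.14, 0, 0, 0, 0], [0, 0, -0.28, 0, 0, 0, 0], [0, 0, -0.28, 0, 0, 0, 0], [0, 0, -0.28, 0, 0, 0, -1], [0, 0, -0.28, 0, 0, 0, -1], [0, 0, -0.28, 0, 0, 0, -1], [0, 0, -0.28, 0, 0, 0, -1]],
  ],
)

```text
time: 10.4
tcp_pos: [0.439, -0.2082, 0.0942]
orientation: [-0.118, 3.138, -0.002]
force: [-6.0, -0.2, 9.7]
width: 0.0191
grasp_force: 59.9
```

Emit:
drive_tool(
  series=[
    [[0.004, -0.04, 0, 0, 0, 0, -1], [0.008, -0.08, 0, 0, 0, 0, -1], [0.011, -0.12, 0, 0, 0, 0, -1], [0.011, -0.12, 0, 0, 0, 0, -1]],
  ],
)

```text
time: 10.8
tcp_pos: [0.4421, -0.2392, 0.0943]
orientation: [-0.117, 3.137, -0.003]
force: [-4.0, -2.4, 7.3]
width: 0.0192
grasp_force: 59.8
```

Emit:
drive_tool(
  series=[
    [[0.001, -0.01, 0, 0, 0, 0, -1], [0.002, -0.02, 0, 0, 0, 0, -1], [0.002, -0.02, 0, 0, 0, 0, -1]],
  ],
)

```text
time: 11.1
tcp_pos: [0.4424, -0.2419, 0.0942]
orientation: [-0.119, 3.137, 0.003]
force: [-3.8, 10.4, 11.7]
width: 0.0195
grasp_force: 60.5
```

Emit:
drive_tool(
  series=[
    [[0, 0, 0, 0, 0, 0, 0], [0, 0, 0, 0, 0, 0, 0], [0, 0, 0.2, 0, 0, 0, 0], [0, 0, 0.4, 0, 0, 0, 0.4], [0.22, 0.11, 0.4, 0, 0, -0.09, 0.4], [0.44, 0.23, 0.4, 0, 0, -0.09, 0.4], [0.44, 0.23, 0.4, 0, 0, -0.09, 0.4], [0.44, 0.23, 0.4, 0, 0, -0.09, 0.4], [0.44, 0.23, 0.4, 0, 0, -0.09, 0.4]],
  ],
)

```text
time: 12.0
tcp_pos: [0.552, -0.185, 0.1926]
orientation: [-0.103, -3.14, 0.0]
force: [-0.4, -1.6, 0.6]
width: 0.0596
grasp_force: 0.0
```

Run:
```python
from h import *
s=st();p=big('wrist','w2');t=shot('top')
S=np.array(s['tcp_pos']);print('tcp->',proj(p,[[S[0],S[1],.06]])*1.5)
for n in['knife_grip','speed','pointer']:print(n,[(c,e,np.round(atz(p,[cen(m)],.06),3)) for c,e,m in dets(p,n)],[(c,e) for c,e,m in dets(t,n)])
for c,e,m in dets(p,'knife_grip')[:1]:
    y,x=np.nonzero(m);X=atz(p,np.c_[x,y],.06)[:,:2];mu=X.mean(0);u=np.linalg.svd(X-mu,full_matrices=False)[2][0];q=(X-mu)@u
    print('axis',u,'ends',mu+u*q.min(),mu+u*q.max())
```

```text
t 12.0 tcp [ 0.552  -0.185   0.1926] ydir 86.3 z [-0. -0. -1.] F [-0.4 -1.6  0.6] w 0.0596 g 0.0 j [-0.32  0.39  0.15  1.33 -0.   -0.26]
tcp-> [[379.3669777  268.48236169]]
knife_grip [(0.96, [239.3, 125.4, 25.8, 150.0], array([[ 0.576, -0.186,  0.06 ]]))] [(0.74, [341.1, 173.8, 10.4, 61.4])]
speed [(0.95, [145.4, 40.5, 40.5, 47.7], array([[ 0.434, -0.26 ,  0.06 ]]))] []
pointer [(0.62, [277.7, 0.0, 12.5, 21.8], array([[ 0.396, -0.148,  0.06 ]])), (0.57, [1.9, 131.5, 147.7, 250.5], array([[ 0.619, -0.419,  0.06 ]]))] []
axis [ 0.99571558 -0.09246886] ends [ 0.49704097 -0.17864841] [ 0.66937746 -0.19465274]
```

View pics/w2.png

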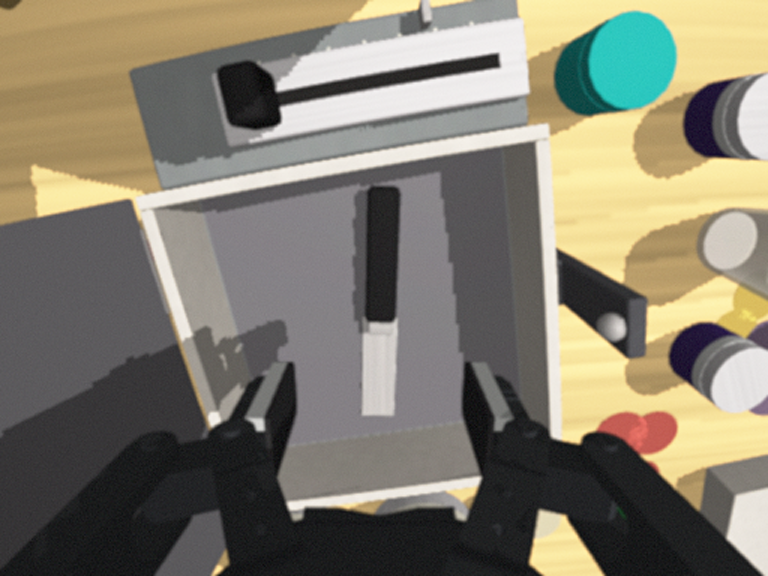

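Knife lies with its grip near (.5515,-.184) and axis -5.3°, and the slider is at the off end.

Emit:
drive_tool(
  series=[
    [[0, 0, -0.2, 0, 0, -0.018, 0.4], [0, 0, -0.4, 0, 0, -0.018, 0.4], [0, 0, -0.55, 0, 0, -0.018, 0.4], [0, 0, -0.62, 0, 0, -0.018, 0.4], [0, 0, -0.62, 0, 0, -0.018, 0.4], [0, 0, -0.62, 0, 0, -0.018, -1], [0, 0, -0.62, 0, 0, -0.018, -1], [0, 0, -0.62, 0, 0, -0.018, -1], [0, 0, -0.62, 0, 0, -0.018, -1], [0, 0, -0.62, 0, 0, -0.018, -1]],
  ],
)

```text
time: 13.45
tcp_pos: [0.553, -0.1855, 0.0395]
orientation: [0.148, 3.135, -0.001]
force: [-0.3, -0.1, 9.3]
width: 0.0203
grasp_force: 59.8
```

Emit:
drive_tool(
  series=[
    [[0, 0, 0.12, 0, 0, 0, -1], [0, 0, 0.3, 0, 0, 0, -1], [0, 0, 0.5, 0, 0, 0, -1], [0, 0, 0.64, 0, 0, 0, -1], [-0.05, 0.2, 0.64, 0, 0, 0, -1], [-0.1, 0.4, 0.64, 0, 0, 0, -1], [-0.15, 0.6, 0.64, 0, 0, 0, -1], [-0.2, 0.8, 0.64, 0, 0, 0, -1], [-0.2, 1.0, 0.64, 0, 0, 0, -1], [-0.2, 1.0, 0.64, 0, 0, 0, -1]],
  ],
)

```text
time: 14.45
tcp_pos: [0.5015, 0.0694, 0.1988]
orientation: [0.141, 3.137, 0.002]
force: [0.3, -0.2, -2.0]
width: 0.0204
grasp_force: 59.1
```

Emit:
drive_tool(
  series=[
    [[-0.07, 0.2, 0, 0, 0, 0, -1], [-0.14, 0.4, 0, 0, 0, 0, -1], [-0.2, 0.6, 0, 0, 0, 0, -1], [-0.25, 0.8, 0, 0, 0, 0, -1], [-0.28, 1, 0, 0, 0, 0, -1], [-0.28, 1, 0, 0, 0, 0, -1]],
  ],
)

```text
time: 15.05
tcp_pos: [0.4309, 0.3189, 0.1982]
orientation: [0.142, 3.138, 0.003]
force: [-0.5, -1.4, -0.8]
width: 0.0203
grasp_force: 59.3
```

Emit:
drive_tool(
  series=[
    [[0, 0.2, 0, 0, 0, 0, -1], [0, 0.34, 0, 0, 0, 0, -1], [0, 0.34, 0, 0, 0, 0, -1], [0, 0.34, -0.2, 0, 0, 0, -1], [0, 0.34, -0.4, 0, 0, 0, -1], [0, 0.34, -0.5, 0, 0, 0, -1], [0, 0.34, -0.5, 0, 0, 0, -1]],
  ],
)

```text
time: 15.75
tcp_pos: [0.4306, 0.3974, 0.0698]
orientation: [-0.149, -3.134, 0.006]
force: [-0.1, -0.0, -0.5]
width: 0.02
grasp_force: 59.4
```

Run:
```python
from h import *
st();p=big('wrist','w3')
d=dets(p,'tray');print([(c,e) for c,e,m in d],[(c,e) for c,e,m in dets(p,'knife_grip')])
```

```text
t 15.75 tcp [0.4306 0.3974 0.0698] ydir 84.5 z [-0. -0. -1.] F [-0.1 -0.  -0.5] w 0.02 g 59.4 j [ 0.75  0.46 -0.06  1.05 -0.    0.84]
[(0.95, [175.2, 71.8, 179.3, 263.5])] [(0.9, [225.3, 142.5, 50.6, 201.6])]
```

View pics/w3.png

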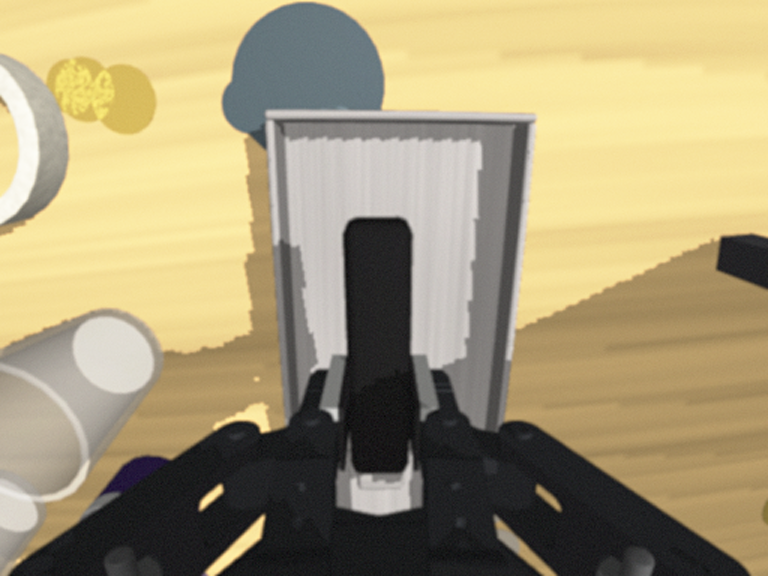

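Knife is above the tray, slightly left of centre; I'll lower and release.

Emit:
drive_tool(
  series=[
    [[0, 0.025, -0.1, 0, 0, 0, -1], [0, 0.025, -0.2, 0, 0, 0, -1], [0, 0.025, -0.26, 0, 0, 0, -1], [0, 0.025, -0.295, 0, 0, 0, -1], [0, 0.025, -0.295, 0, 0, 0, -1], [0, 0.025, -0.295, 0, 0, 0, 0], [0, 0.025, -0.295, 0, 0, 0, 0], [0, 0.025, -0.295, 0, 0, 0, 0], [0, 0.025, -0.1, 0, 0, 0, 0], [0, 0.025, 0.1, 0, 0, 0, 0]],
  ],
)

```text
time: 16.9
tcp_pos: [0.431, 0.4053, 0.0983]
orientation: [-0.148, -3.136, 0.003]
force: [1.2, 1.4, 0.4]
width: 0.0425
grasp_force: 0.0
```

Emit:
drive_tool(
  series=[
    [[0, 0, 0.2, 0, 0, 0, 1], [0, 0, 0.4, 0, 0, 0, 1], [0, 0, 0.6, 0, 0, 0, 1], [0, 0, 0.6, 0, 0, 0, 1], [0.2, -0.3, 0.6, 0, 0, 0, 1], [0.4, -0.6, 0.6, 0, 0, 0, 1], [0.4, -0.6, 0.6, 0, 0, 0, 1], [0.4, -0.6, 0.6, 0, 0, 0, 1]],
  ],
)

```text
time: 17.7
tcp_pos: [0.5333, 0.2533, 0.2481]
orientation: [0.151, 3.137, -0.0]
force: [-0.3, 0.2, -0.3]
width: 0.0855
grasp_force: 0.0
```

```bash
cat >> h.py <<'E'
def jars(p,z=.03):
    r=[]
    for c,e,m in dets(p,'jar0_c',.15):
        col=np.median(p['pixels'][m],0)
        r.append((c,np.round(e).tolist(),col.tolist(),atz(p,[[e[0]+e[2]/2,e[1]+e[3]/2]],z)[0,:2].round(3).tolist()))
    return r
E
python3 - <<'E'
from h import *
st();p=big('wrist','w4');t=shot('top')
for q in(p,t):
    print(*jars(q),sep='\n');print('cups',[(c,np.round(e),atz(q,[[e[0]+e[2]/2,e[1]+e[3]/2]],.042)[0,:2].round(3)) for c,e,m in dets(q,'cup0_c')])
E
```

```text
t 17.7 tcp [0.5333 0.2533 0.2481] ydir 84.5 z [ 0. -0. -1.] F [-0.3  0.2 -0.3] w 0.0855 g 0.0 j [ 0.44  0.41  0.32  1.48 -0.    0.54]
(0.83, [216.0, 154.0, 48.0, 55.0], [220.0, 216.0, 215.0], [0.558, 0.233])
cups [(0.67, array([199.,  62.,  66.,  71.]), array([0.449, 0.237]))]
(0.44, [192.0, 202.0, 17.0, 21.0], [158.5, 156.0, 162.5], [0.555, 0.234])
(0.34, [390.0, 137.0, 61.0, 104.0], [66.0, 65.0, 69.0], [0.635, -0.415])
cups [(0.41, array([204., 241.,   8.,   8.]), array([0.462, 0.21 ]))]
```

View pics/w4.png

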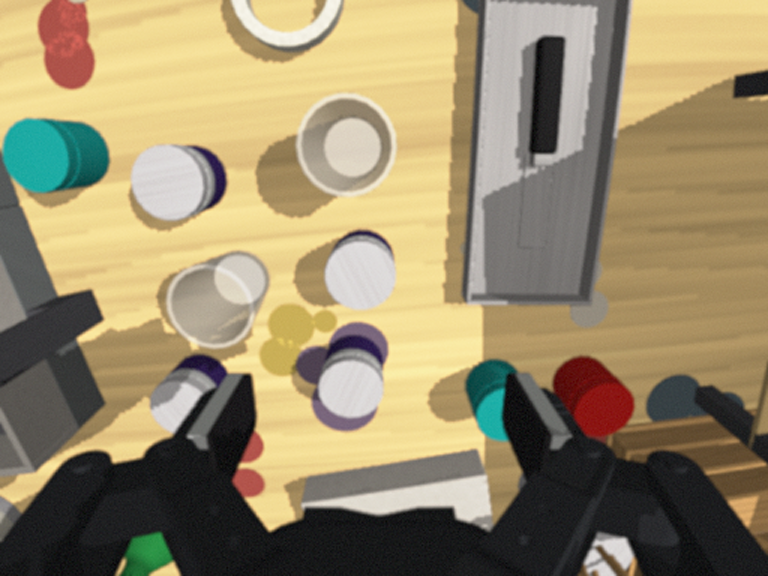

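The picture shows the knife flat in the tray and the caps at (360,270), (350,387), (172,183) and (188,397); the cups are at (347,145) and (212,303).

Run:
```python
from h import *
p=load('w4')
print(atz(p,np.array([[360,270],[350,387],[172,183],[186,400]])/1.5,.06).round(3))
print(atz(p,np.array([[347,145],[212,303]])/1.5,.085).round(3))
p=load('w2')
w=atz(p,np.array([[140,203],[549,130]])/1.5,.115)[:,:2]
w2=atz(p,np.array([[131,70],[516,0]])/1.5,.085)[:,:2]
print(fit([[-.113,-.113],[-.113,.113],[-.185,-.113]],np.r_[w,w2[:1]]),w,w2)
```

```text
[[0.548 0.236 0.06 ]
 [0.656 0.215 0.06 ]
 [0.462 0.095 0.06 ]
 [0.657 0.06  0.06 ]]
[[0.449 0.239 0.085]
 [0.557 0.118 0.085]]
(np.float64(0.09444721677816893), array([[ 0.99554318, -0.09430686],
       [ 0.09430686,  0.99554318]]), array([ 0.59181479, -0.19102673]), np.float64(0.0019000058549162036)) [[ 0.49123857 -0.31329673]
 [ 0.46848494 -0.09108703]] [[ 0.41720928 -0.31995293]
 [ 0.3975128  -0.09974977]]
```

Emit:
drive_tool(
  series=[
    [[0.06, -0.07, -0.2, 0, 0, 0, 1], [0.06, -0.07, -0.4, 0, 0, 0, 1], [0.06, -0.07, -0.6, 0, 0, 0, 1], [0.06, -0.07, -0.8, 0, 0, 0, 1], [0.06, -0.07, -0.94, 0, 0, 0, 1], [0.06, -0.07, -0.94, 0, 0, 0, 1], [0.06, -0.07, -0.94, 0, 0, 0, -1], [0.06, -0.07, -0.94, 0, 0, 0, -1], [0.06, -0.07, -0.94, 0, 0, 0, -1]],
  ],
)

```text
time: 18.9
tcp_pos: [0.5485, 0.2398, 0.0158]
orientation: [0.147, 3.134, 0.003]
force: [-2.0, -0.0, 7.3]
width: 0.0587
grasp_force: 64.4
```

Emit:
drive_tool(
  series=[
    [[0, 0, 0.05, 0, 0, 0, -1], [0, 0, 0.25, 0, 0, 0, -1], [0, 0, 0.45, 0, 0, 0, -1], [0, 0, 0.65, 0, 0, 0, -1], [0, 0, 0.7, 0, 0, 0, -1], [0.05, -0.25, 0.72, 0, 0, 0.04, -1], [0.1, -0.45, 0.72, 0, 0, 0.08, -1], [0.15, -0.65, 0.72, 0, 0, 0.12, -1], [0.15, -0.85, 0.72, 0, 0, 0.12, -1], [0.15, -1, 0.72, 0, 0, 0.12, -1]],
  ],
)

```text
time: 19.9
tcp_pos: [0.5847, -0.0092, 0.195]
orientation: [-0.148, 3.135, -0.0]
force: [0.8, -0.0, -2.5]
width: 0.0587
grasp_force: 66.2
```

Emit:
drive_tool(
  series=[
    [[0.07, -0.25, 0, 0, 0, 0, -1], [0.14, -0.5, 0, 0, 0, 0, -1], [0.2, -0.75, 0, 0, 0, 0, -1], [0.2, -0.85, 0, 0, 0, 0, -1], [0.2, -0.85, 0, 0, 0, 0, -1], [0.2, -0.85, -0.15, 0, 0, 0, -1], [0.2, -0.85, -0.3, 0, 0, 0, -1], [0.2, -0.85, -0.42, 0, 0, 0, -1], [0.2, -0.85, -0.42, 0, 0, 0, -1]],
  ],
)

```text
time: 20.8
tcp_pos: [0.6324, -0.2191, 0.0857]
orientation: [0.147, -3.134, -0.003]
force: [-0.3, 0.8, -1.6]
width: 0.0584
grasp_force: 66.3
```

Run:
```python
from h import *
st();p=big('wrist','w5');print(jars(p))
```

```text
t 20.8 tcp [ 0.6324 -0.2191  0.0857] ydir 95.4 z [-0.  0. -1.] F [-0.3  0.8 -1.6] w 0.0584 g 66.3 j [-0.33  0.62  0.24  1.2   0.   -0.43]
[(0.78, [188.0, 191.0, 129.0, 145.0], [169.0, 166.0, 165.0], [0.685, -0.215])]
```

View pics/w5.png

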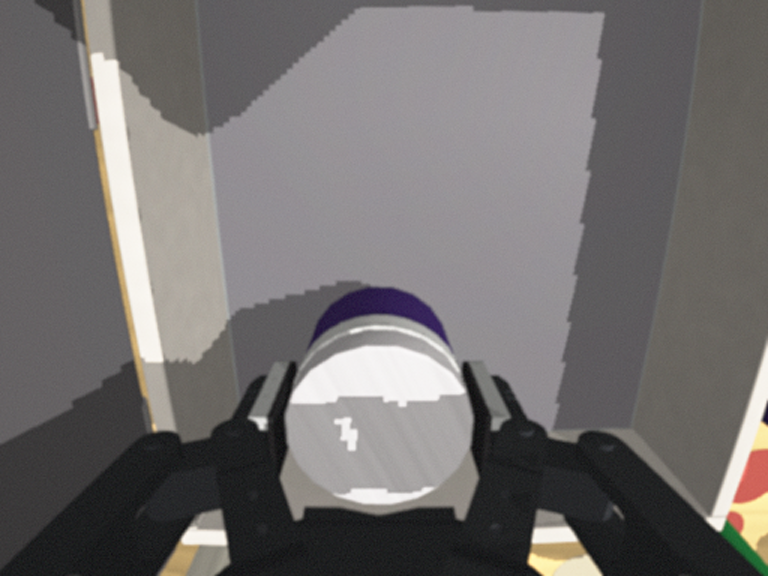

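Jar hangs in the tub left of centre with room on all sides; I'll lower it and release.

Emit:
drive_tool(
  series=[
    [[0, -0.015, -0.04, 0, 0, 0, -1], [0, -0.015, -0.085, 0, 0, 0, -1], [0, -0.015, -0.085, 0, 0, 0, -1], [0, -0.015, -0.085, 0, 0, 0, -1], [0, -0.015, -0.085, 0, 0, 0, 0.65], [0, -0.015, -0.085, 0, 0, 0, 0.65], [0, -0.015, -0.085, 0, 0, 0, 0.65], [0, -0.015, 0.1, 0, 0, 0, 0.65], [0, -0.015, 0.25, 0, 0, 0, 0.65], [0, -0.015, 0.45, 0, 0, 0, 0.65]],
  ],
)

```text
time: 21.9
tcp_pos: [0.6334, -0.2232, 0.2006]
orientation: [0.148, -3.136, -0.001]
force: [0.6, 0.1, 0.4]
width: 0.0703
grasp_force: 0.0
```

Run:
```python
from h import *
st();p=shot('wrist');t=shot('top','top1')
print(jars(p,.08));print(*jars(t),sep='\n')
print('t cup',[(c,np.round(e)) for c,e,m in dets(t,'cup0_c')])
print('cap px at', proj(t,[[.63,-.22,.11],[.652,.212,.06],[.657,.06,.06],[.458,.09,.06]]).round(0))
a=t['pixels'][140:280,160:420,::-1];cv2.imwrite('pics/t1.png',cv2.resize(a,None,fx=3,fy=3,interpolation=2))
```

```text
t 21.9 tcp [ 0.6334 -0.2232  0.2006] ydir 95.4 z [-0.  0. -1.] F [0.6 0.1 0.4] w 0.0703 g 0.0 j [-0.34  0.6   0.5   1.48 -0.   -0.43]
[(0.97, [215.0, 155.0, 70.0, 72.0], [236.0, 233.0, 233.0], [0.642, -0.225])]
(0.57, [347.0, 174.0, 28.0, 20.0], [160.0, 159.0, 165.0], [0.648, -0.237])
t cup [(0.62, array([184., 241.,  27.,  23.]))]
cap px at [[362. 185.]
 [208. 178.]
 [261. 177.]
 [250. 247.]]
```

View pics/t1.png

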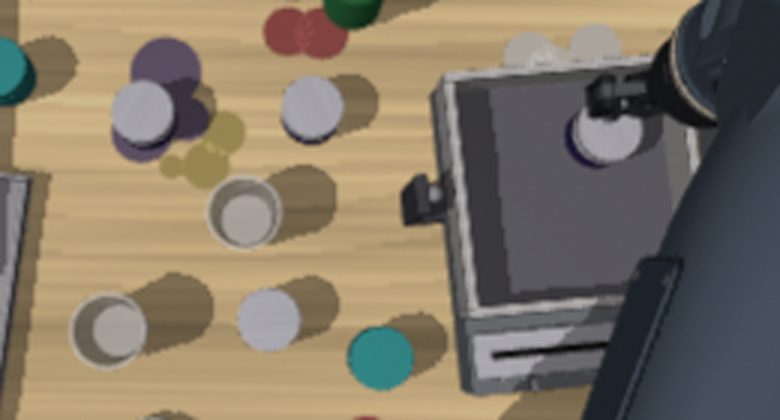

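Jar C has moved: its cap is now at crop (313,106), about (.660,.052). The first jar stands in the tub at crop (605,130).

Emit:
drive_tool(
  series=[
    [[0.03, 0.2, 0, 0, 0, 0, 1], [0.06, 0.4, 0, 0, 0, 0, 1], [0.1, 0.6, 0, 0, 0, 0, 1], [0.1, 0.8, 0, 0, 0, 0, 1], [0.1, 1, 0, 0, 0, 0, 1], [0.1, 1, 0, 0, 0, 0, 1], [0.1, 1, 0, 0, 0, 0, 1]],
  ],
)

```text
time: 22.85
tcp_pos: [0.6585, 0.0278, 0.1986]
orientation: [0.151, -3.136, 0.0]
force: [0.2, -0.8, 0.0]
width: 0.0854
grasp_force: 0.0
```

Run:
```python
from h import *
st();p=shot('wrist','w6')
print(*jars(p,.06),sep='\n')
# cap circle: bright low-saturation blob nearest expected
h=cv2.cvtColor(p['pixels'],cv2.COLOR_RGB2HSV);m=((h[...,1]<25)&(h[...,2]>190)).astype('uint8')
n,l,s,c=cv2.connectedComponentsWithStats(m)
for i in range(1,n):
    if s[i,4]>600:print(s[i],atz(p,[c[i]],.06)[0,:2].round(3))
```

```text
t 22.85 tcp [0.6585 0.0278 0.1986] ydir 95.5 z [-0. -0. -1.] F [ 0.2 -0.8  0. ] w 0.0854 g 0.0 j [ 0.04  0.57  0.45  1.45 -0.   -0.05]

[ 113    0   32  215 1962] [ 0.601 -0.105]
[436   0  38  29 875] [0.476 0.204]
[ 247  160   54   52 2207] [0.664 0.051]
[ 396  169   49   50 1901] [0.658 0.214]
[ 393  287   80   23 1033] [0.789 0.277]
[325 291  25  62 799] [0.835 0.151]
```

Emit:
drive_tool(
  series=[
    [[0.02, 0.09, -0.2, 0, 0, 0, 1], [0.02, 0.09, -0.4, 0, 0, 0, 1], [0.02, 0.09, -0.6, 0, 0, 0, 1], [0.02, 0.09, -0.74, 0, 0, 0, 1], [0.02, 0.09, -0.74, 0, 0, 0, 1], [0.02, 0.09, -0.74, 0, 0, 0, -1], [0.02, 0.09, -0.74, 0, 0, 0, -1], [0.02, 0.09, -0.74, 0, 0, 0, -1]],
  ],
)

```text
time: 23.75
tcp_pos: [0.6664, 0.0486, 0.0184]
orientation: [-0.147, 3.133, -0.0]
force: [0.4, -1.6, 10.0]
width: 0.0582
grasp_force: 65.1
```

Emit:
drive_tool(
  series=[
    [[0, 0, 0.05, 0, 0, 0, -1], [0, 0, 0.25, 0, 0, 0, -1], [0, 0, 0.45, 0, 0, 0, -1], [0, 0, 0.65, 0, 0, 0, -1], [0, 0, 0.72, 0, 0, 0, -1], [-0.06, -0.2, 0.72, 0, 0, 0, -1], [-0.12, -0.4, 0.72, 0, 0, 0, -1], [-0.14, -0.6, 0.72, 0, 0, 0, -1], [-0.14, -0.76, 0.72, 0, 0, 0, -1], [-0.14, -0.76, 0.72, 0, 0, 0, -1]],
  ],
)

```text
time: 24.75
tcp_pos: [0.6287, -0.1464, 0.1971]
orientation: [-0.14, 3.137, -0.003]
force: [0.9, 1.4, -2.1]
width: 0.0583
grasp_force: 65.4
```

Emit:
drive_tool(
  series=[
    [[0, 0.04, 0, 0, 0, 0, -1], [0, 0.04, -0.15, 0, 0, 0, -1], [0, 0.04, -0.3, 0, 0, 0, -1], [0, 0.04, -0.43, 0, 0, 0, -1], [0, 0.04, -0.51, 0, 0, 0, -1], [0, 0.04, -0.51, 0, 0, 0, -1], [0, 0.04, -0.51, 0, 0, 0, -1]],
  ],
)

```text
time: 25.45
tcp_pos: [0.6296, -0.1296, 0.0686]
orientation: [-0.15, 3.137, 0.0]
force: [-0.0, 0.5, -0.8]
width: 0.0584
grasp_force: 74.8
```

Emit:
drive_tool(
  series=[
    [[0, 0, 0, 0, 0, 0, 0.6], [0, 0, 0, 0, 0, 0, 0.6], [0, 0, 0, 0, 0, 0, 0.6], [0, 0, 0.2, 0, 0, 0, 0.6], [0, 0, 0.4, 0, 0, 0, 0.6], [0, 0, 0.52, 0, 0, 0, 1], [-0.2, 0.3, 0.52, 0, 0, 0, 1], [-0.4, 0.6, 0.52, 0, 0, 0, 1], [-0.6, 0.9, 0.52, 0, 0, 0, 1], [-0.6, 0.9, 0.52, 0, 0, 0, 1]],
  ],
)

```text
time: 26.45
tcp_pos: [0.5171, 0.0366, 0.1979]
orientation: [-0.147, 3.137, 0.0]
force: [1.1, 1.2, 0.6]
width: 0.0853
grasp_force: 0.0
```

```bash
cat >> h.py <<'E'
def caps(p,z=.06):
    h=cv2.cvtColor(p['pixels'],cv2.COLOR_RGB2HSV);m=((h[...,1]<25)&(h[...,2]>190)).astype('uint8')
    n,l,s,c=cv2.connectedComponentsWithStats(m)
    for i in range(1,n):
        if s[i,4]>600:print('cap',s[i],atz(p,[c[i]],z)[0,:2].round(3))
E
python3 - <<'E'
from h import *
st();p=shot('wrist','w7');caps(p);print(jars(p,.03))
E
```

```text
t 26.45 tcp [0.5171 0.0366 0.1979] ydir 95.4 z [ 0.  0. -1.] F [1.1 1.2 0.6] w 0.0853 g 0.0 j [ 0.07  0.25 -0.03  1.29  0.   -0.02]
cap [385   0  77  49 947] [0.355 0.182]
cap [   0   53  109   51 3738] [ 0.432 -0.17 ]
cap [ 283  100   57   58 2552] [0.46 0.09]
cap [   0  121  119   88 1399] [ 0.497 -0.152]
cap [ 62 272  48  32 968] [ 0.677 -0.155]
[(0.67, [0.0, 231.0, 60.0, 72.0], [87.0, 86.0, 85.0], [0.679, -0.256])]
```

Emit:
drive_tool(
  series=[
    [[-0.23, 0.2, 0, 0, 0, 0, 1], [-0.23, 0.21, -0.15, 0, 0, 0, 1], [-0.23, 0.21, -0.35, 0, 0, 0, 1], [-0.23, 0.21, -0.55, 0, 0, 0, 1], [-0.23, 0.21, -0.73, 0, 0, 0, 1], [-0.23, 0.21, -0.73, 0, 0, 0, 1], [-0.23, 0.21, -0.73, 0, 0, 0, -1], [-0.23, 0.21, -0.73, 0, 0, 0, -1], [-0.23, 0.21, -0.73, 0, 0, 0, -1], [-0.23, 0.21, -0.73, 0, 0, 0, -1]],
  ],
)

```text
time: 27.55
tcp_pos: [0.4628, 0.0882, 0.018]
orientation: [-0.147, 3.134, 0.001]
force: [-3.4, -1.1, 9.8]
width: 0.0586
grasp_force: 62.3
```

Emit:
drive_tool(
  series=[
    [[0, 0, 0.05, 0, 0, 0, -1], [0, 0, 0.25, 0, 0, 0, -1], [0, 0, 0.45, 0, 0, 0, -1], [0, 0, 0.65, 0, 0, 0, -1], [0, 0, 0.72, 0, 0, 0, -1], [0.05, -0.2, 0.72, 0, 0, 0, -1], [0.15, -0.4, 0.72, 0, 0, 0, -1], [0.25, -0.6, 0.72, 0, 0, 0, -1], [0.35, -0.8, 0.72, 0, 0, 0, -1], [0.35, -0.9, 0.72, 0, 0, 0, -1]],
  ],
)

```text
time: 28.55
tcp_pos: [0.55, -0.1396, 0.1974]
orientation: [-0.147, 3.135, -0.002]
force: [0.2, 1.0, -2.3]
width: 0.0581
grasp_force: 66.2
```

Emit:
drive_tool(
  series=[
    [[-0.01, -0.19, 0, 0, 0, 0, -1], [-0.01, -0.38, 0, 0, 0, 0, -1], [-0.01, -0.38, 0, 0, 0, 0, -1], [-0.01, -0.38, -0.15, 0, 0, 0, -1], [-0.01, -0.38, -0.3, 0, 0, 0, -1], [-0.01, -0.38, -0.43, 0, 0, 0, -1], [-0.01, -0.38, -0.51, 0, 0, 0, -1], [-0.01, -0.38, -0.51, 0, 0, 0, -1], [-0.01, -0.38, -0.51, 0, 0, 0, -1]],
  ],
)

```text
time: 29.45
tcp_pos: [0.5465, -0.2323, 0.0695]
orientation: [-0.148, 3.136, -0.001]
force: [0.8, -0.8, -1.8]
width: 0.058
grasp_force: 72.5
```

Emit:
drive_tool(
  series=[
    [[0, 0, 0, 0, 0, 0, 0.6], [0, 0, 0, 0, 0, 0, 0.6], [0, 0, 0, 0, 0, 0, 0.6], [0, 0, 0.2, 0, 0, 0, 0.6], [0, 0, 0.4, 0, 0, 0, 0.6], [0, 0, 0.52, 0, 0, 0, 1], [0.2, 0.3, 0.52, 0, 0, 0, 1], [0.32, 0.6, 0.52, 0, 0, 0, 1], [0.35, 1, 0.52, 0, 0, 0, 1], [0.35, 1, 0.52, 0, 0, 0, 1], [0.35, 1, 0.52, 0, 0, 0, 1]],
  ],
)

```text
$.series[0]: bad value
```

Emit:
drive_tool(
  series=[
    [[0, 0, 0, 0, 0, 0, 0.6], [0, 0, 0, 0, 0, 0, 0.6], [0, 0, 0, 0, 0, 0, 0.6], [0, 0, 0.2, 0, 0, 0, 0.6], [0, 0, 0.4, 0, 0, 0, 0.6], [0, 0, 0.52, 0, 0, 0, 1], [0.2, 0.3, 0.52, 0, 0, 0, 1], [0.32, 0.6, 0.52, 0, 0, 0, 1], [0.35, 1, 0.52, 0, 0, 0, 1], [0.35, 1, 0.52, 0, 0, 0, 1]],
  ],
)

```text
time: 30.45
tcp_pos: [0.6184, -0.0463, 0.1979]
orientation: [-0.147, 3.138, -0.0]
force: [0.2, -0.2, 1.0]
width: 0.0855
grasp_force: 0.0
```

Emit:
drive_tool(
  series=[
    [[0.05, 0.2, 0, 0, 0, 0, 1], [0.06, 0.4, 0, 0, 0, 0, 1], [0.06, 0.6, 0, 0, 0, 0, 1], [0.06, 0.7, 0, 0, 0, 0, 1], [0.06, 0.7, 0, 0, 0, 0, 1], [0.06, 0.7, 0, 0, 0, 0, 1]],
  ],
)

```text
time: 31.05
tcp_pos: [0.6329, 0.1273, 0.1978]
orientation: [-0.15, 3.138, -0.0]
force: [-0.2, 0.4, 0.8]
width: 0.0857
grasp_force: 0.0
```

Run:
```python
from h import *
st();p=shot('wrist','w8');caps(p);print(jars(p,.03))
```

```text
t 31.05 tcp [0.6329 0.1273 0.1978] ydir 95.5 z [ 0. -0. -1.] F [-0.2  0.4  0.8] w 0.0857 g 0.0 j [ 0.2   0.53  0.38  1.42 -0.    0.1 ]
cap [   0    7   38  203 1095] [ 0.59  -0.128]
cap [ 305  183   51   49 1915] [0.658 0.215]
cap [ 254  301   95   52 3455] [0.816 0.206]
[]
```

Emit:
drive_tool(
  series=[
    [[0.1, 0.2, 0, 0, 0, 0, 1], [0.1, 0.35, 0, 0, 0, 0, 1], [0.1, 0.35, -0.15, 0, 0, 0, 1], [0.1, 0.35, -0.35, 0, 0, 0, 1], [0.1, 0.35, -0.55, 0, 0, 0, 1], [0.1, 0.35, -0.73, 0, 0, 0, 1], [0.1, 0.35, -0.73, 0, 0, 0, 1], [0.1, 0.35, -0.73, 0, 0, 0, -1], [0.1, 0.35, -0.73, 0, 0, 0, -1], [0.1, 0.35, -0.73, 0, 0, 0, -1]],
  ],
)

```text
time: 32.15
tcp_pos: [0.6603, 0.2146, 0.019]
orientation: [-0.147, 3.133, 0.002]
force: [-1.5, -3.3, 9.7]
width: 0.0582
grasp_force: 65.5
```

Emit:
drive_tool(
  series=[
    [[0, 0, 0.05, 0, 0, 0, -1], [0, 0, 0.25, 0, 0, 0, -1], [0, 0, 0.45, 0, 0, 0, -1], [0, 0, 0.65, 0, 0, 0, -1], [0, 0, 0.72, 0, 0, 0, -1], [-0.05, -0.2, 0.72, 0, 0, 0, -1], [-0.15, -0.4, 0.72, 0, 0, 0, -1], [-0.25, -0.6, 0.72, 0, 0, 0, -1], [-0.35, -0.8, 0.72, 0, 0, 0, -1], [-0.35, -1, 0.72, 0, 0, 0, -1]],
  ],
)

```text
time: 33.15
tcp_pos: [0.5711, -0.0191, 0.1979]
orientation: [-0.149, 3.135, -0.0]
force: [1.6, -0.4, -3.0]
width: 0.0579
grasp_force: 66.1
```

Emit:
drive_tool(
  series=[
    [[-0.14, -0.2, 0, 0, 0, 0, -1], [-0.14, -0.42, 0, 0, 0, 0, -1], [-0.14, -0.42, 0, 0, 0, 0, -1], [-0.14, -0.42, 0, 0, 0, 0, -1], [-0.14, -0.42, -0.15, 0, 0, 0, -1], [-0.14, -0.42, -0.3, 0, 0, 0, -1], [-0.14, -0.42, -0.3, 0, 0, 0, -1]],
  ],
)

```text
time: 33.85
tcp_pos: [0.5357, -0.1216, 0.1171]
orientation: [0.149, -3.133, -0.002]
force: [-1.2, 0.7, -2.0]
width: 0.0583
grasp_force: 66.2
```

Emit:
drive_tool(
  series=[
    [[0, -0.09, 0, 0, 0, 0, -1], [0, -0.09, 0, 0, 0, 0, -1], [0, -0.09, -0.1, 0, 0, 0, -1], [0, -0.09, -0.17, 0, 0, 0, -1], [0, -0.09, -0.17, 0, 0, 0, -1]],
  ],
)

```text
time: 34.35
tcp_pos: [0.5375, -0.1445, 0.0777]
orientation: [0.149, -3.137, -0.001]
force: [0.5, 0.7, -2.8]
width: 0.0582
grasp_force: 66.6
```

Now lower to the floor, release, and rise clear for a look.

Emit:
drive_tool(
  series=[
    [[0, 0, -0.03, 0, 0, 0, -1], [0, 0, -0.03, 0, 0, 0, -1], [0, 0, -0.03, 0, 0, 0, 0.6], [0, 0, -0.03, 0, 0, 0, 0.6], [0, 0, -0.03, 0, 0, 0, 0.6], [0, 0, 0.2, 0, 0, 0, 0.6], [0, 0, 0.4, 0, 0, 0, 0.6], [0, 0, 0.6, 0, 0, 0, -1], [-0.2, 0, 0.8, 0, 0, 0, -1], [-0.35, 0, 0.8, 0, 0, 0, -1]],
  ],
)

```text
time: 35.35
tcp_pos: [0.459, -0.1458, 0.2779]
orientation: [-0.149, 3.134, -0.002]
force: [-0.2, -0.5, 0.7]
width: 0.025
grasp_force: 0.0
```

Run:
```python
from h import *
st();p=big('wrist','w9');caps(p,.11)
for d in dets(p,'lid'):print(d[:2])
```

```text
t 35.35 tcp [ 0.459  -0.1458  0.2779] ydir 95.4 z [ 0. -0. -1.] F [-0.2 -0.5  0.7] w 0.025 g 0.0 j [-0.31  0.17  0.07  1.47  0.   -0.4 ]
cap [475  56  37  63 636] [0.337 0.111]
cap [ 152  130  145   35 3234] [ 0.433 -0.168]
cap [ 109  181  190   65 1546] [ 0.488 -0.184]
cap [ 155  209   46   43 1570] [ 0.543 -0.233]
cap [ 224  210   47   43 1566] [ 0.536 -0.146]
cap [ 231  276   44   36 1228] [ 0.628 -0.13 ]
(0.79, [0.0, 183.9, 135.0, 199.2])
```

View pics/w9.png

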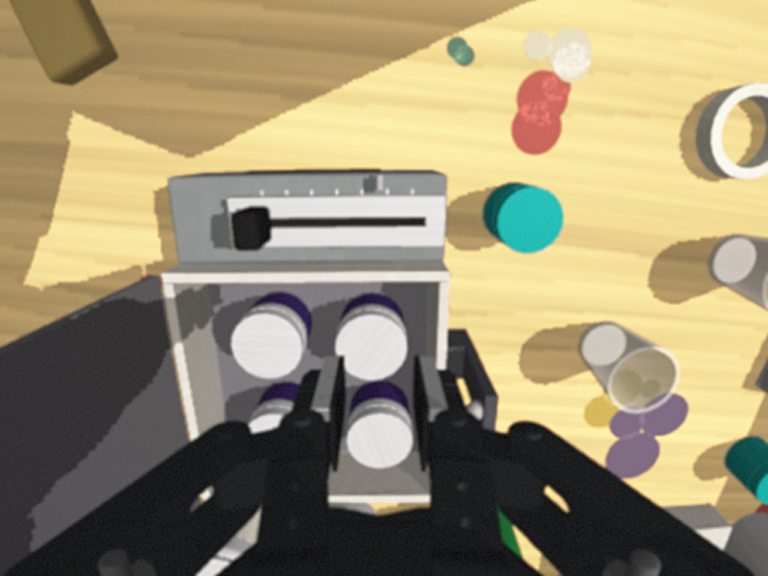

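Run:
```python
from h import *
t=shot('top');s=shot('side')
for a,b in(([433,135.5],[451.5,166]),([448,233.5],[372.5,234])):
    A=[];B=[]
    for q,uv in((t,a),(s,b)):
        o,d=ray(q,[uv]);d=d[0]/np.linalg.norm(d[0]);M=np.eye(3)-np.outer(d,d);A.append(M);B.append(M@o)
    x,r,*_=np.linalg.lstsq(np.vstack(A),np.hstack(B),rcond=None)
    R=np.array([[.9957,-.093],[.093,.9957]]);print(x.round(3),r,'mixer',((x[:2]-[.588,-.191])@R).round(3))
    print('angle',np.arctan2(x[2]-.116,((x[:2]-[.588,-.191])@R)[1]+.113))
print('catch jar clear');st()
```

```text
[ 0.709 -0.323  0.339] [1.28341592e-07] mixer [ 0.108 -0.142]
angle 1.701531343130349
[ 0.489 -0.346  0.337] [2.8149539e-07] mixer [-0.113 -0.145]
angle 1.716482050067952
catch jar clear
t 35.55 tcp [ 0.4578 -0.1457  0.2759] ydir 95.4 z [ 0. -0. -1.] F [0.1 0.3 0.5] w 0.0 g 0.0 j [-0.31  0.17  0.06  1.46  0.   -0.4 ]
```

All four jars stand in the tub and the lid is at about 1.71 rad. Next I go behind the lid with the fingers shut.

Emit:
drive_tool(
  series=[
    [[-0.2, -0.1, 0.05, 0, 0, 0, -1], [-0.31, -0.3, 0.05, 0, 0, 0, -1], [-0.31, -0.5, 0.05, 0, 0, 0, -1], [-0.31, -0.7, 0.05, 0, 0, 0, -1], [-0.31, -0.9, 0.05, 0, 0, 0, -1], [-0.31, -1, 0.05, 0, 0, 0, -1], [-0.31, -1, 0.05, 0, 0, 0, -1]],
  ],
)

```text
time: 36.25
tcp_pos: [0.3802, -0.3993, 0.2846]
orientation: [0.143, -3.136, -0.003]
force: [0.9, 0.4, -1.0]
width: -0.0
grasp_force: 0.0
```

Emit:
drive_tool(
  series=[
    [[0, -0.1, 0, 0, 0, 0, -1], [0.2, -0.1, 0, 0, 0, 0, -1], [0.4, -0.1, 0, 0, 0, 0, -1], [0.58, -0.1, 0, 0, 0, 0, -1], [0.58, -0.1, 0, 0, 0, 0, -1], [0.58, -0.1, 0, 0, 0, 0, -1]],
  ],
)

```text
time: 36.85
tcp_pos: [0.5269, -0.4198, 0.285]
orientation: [0.151, -3.136, -0.003]
force: [-1.4, -0.0, 0.4]
width: -0.0002
grasp_force: 0.0
```

Emit:
drive_tool(
  series=[
    [[0, 0.1, 0, 0, 0, 0, -1], [-0.01, 0.2, 0, 0, 0, 0, -1], [-0.02, 0.3, 0, 0, 0, 0, -1], [-0.03, 0.4, 0, 0, 0, 0, -1], [-0.04, 0.48, 0, 0, 0, 0, -1], [-0.05, 0.58, 0, 0, 0, 0, -1], [-0.06, 0.68, -0.01, 0, 0, 0, -1], [-0.06, 0.78, -0.03, 0, 0, 0, -1], [-0.06, 0.78, -0.03, 0, 0, 0, -1]],
  ],
)

```text
time: 37.75
tcp_pos: [0.5091, -0.2233, 0.2801]
orientation: [-0.15, 3.138, 0.0]
force: [-0.4, -0.2, -0.3]
width: -0.0001
grasp_force: 0.0
```

Run:
```python
from h import *
st();s=shot('side');a=s['pixels'][100:384,150:480,::-1];cv2.imwrite('pics/s3.png',cv2.resize(a,None,fx=1.8,fy=1.8,interpolation=2))
```

```text
t 37.75 tcp [ 0.5091 -0.2233  0.2801] ydir 95.5 z [ 0.  0. -1.] F [-0.4 -0.2 -0.3] w -0.0001 g 0.0 j [-0.41  0.34  0.29  1.53  0.   -0.51]
```

View pics/s3.png

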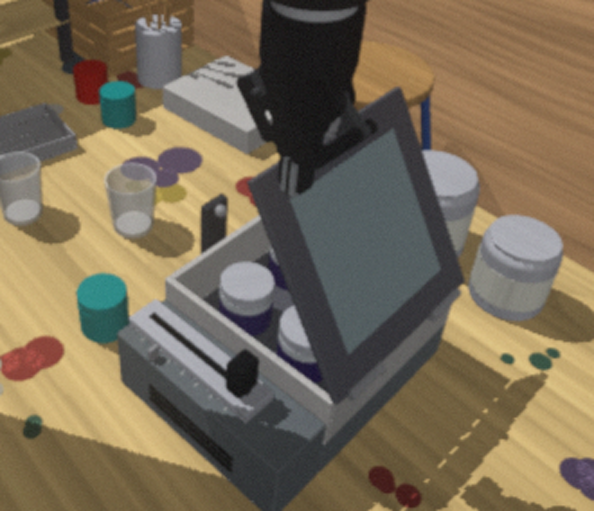

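The lid is swinging over, pushed near its free edge; I continue along the arc.

Emit:
drive_tool(
  series=[
    [[0, 0.08, -0.06, 0, 0, 0, -1], [-0.01, 0.16, -0.15, 0, 0, 0, -1], [-0.02, 0.23, -0.235, 0, 0, 0, -1], [-0.02, 0.29, -0.34, 0, 0, 0, -1], [-0.02, 0.34, -0.445, 0, 0, 0, -1], [-0.02, 0.36, -0.53, 0, 0, 0, -1], [-0.02, 0.38, -0.58, 0, 0, 0, -1], [-0.02, 0.38, -0.58, 0, 0, 0, -1]],
  ],
)

```text
time: 38.6
tcp_pos: [0.5039, -0.1307, 0.1335]
orientation: [0.147, -3.136, -0.001]
force: [-0.1, 0.2, 0.9]
width: -0.0
grasp_force: 0.0
```

Now press down gently in small steps.

Emit:
drive_tool(
  series=[
    [[0, 0, -0.02, 0, 0, 0, -1], [0, 0, -0.04, 0, 0, 0, -1], [0, 0, -0.05, 0, 0, 0, -1], [0, 0, -0.05, 0, 0, 0, -1]],
  ],
)

```text
time: 39.0
tcp_pos: [0.5058, -0.131, 0.1229]
orientation: [-0.147, 3.137, -0.001]
force: [0.0, 0.9, 1.3]
width: 0.0002
grasp_force: 0.6
```

Emit:
drive_tool(
  series=[
    [[0, 0, -0.01, 0, 0, 0, -1], [0, 0, -0.02, 0, 0, 0, -1], [0, 0, -0.03, 0, 0, 0, -1], [0, 0, -0.03, 0, 0, 0, -1]],
  ],
)

```text
time: 39.4
tcp_pos: [0.5056, -0.1307, 0.1152]
orientation: [-0.147, 3.137, -0.0]
force: [-0.8, -0.3, -0.4]
width: -0.0002
grasp_force: 0.0
```

Emit:
drive_tool(
  series=[
    [[0, 0, -0.01, 0, 0, 0, -1], [0, 0, -0.02, 0, 0, 0, -1], [0, 0, -0.02, 0, 0, 0, -1]],
  ],
)

```text
time: 39.7
tcp_pos: [0.5052, -0.1306, 0.1093]
orientation: [0.147, -3.137, -0.0]
force: [-0.2, -0.4, -1.1]
width: -0.0003
grasp_force: 0.0
```

Emit:
drive_tool(
  series=[
    [[0, 0, -0.01, 0, 0, 0, -1], [0, 0, -0.02, 0, 0, 0, -1], [0, 0, -0.02, 0, 0, 0, -1]],
  ],
)

```text
time: 40.0
tcp_pos: [0.5057, -0.1307, 0.1072]
orientation: [-0.148, 3.136, -0.001]
force: [-15.8, 3.3, 41.2]
width: 0.0001
grasp_force: 20.6
```

Run:
```python
from h import *
st();s=shot('side');cv2.imwrite('pics/s4.png',cv2.resize(s['pixels'][180:384,180:440,::-1],None,fx=2.5,fy=2.5,interpolation=2))
```

```text
t 40.0 tcp [ 0.5057 -0.1307  0.1072] ydir 95.4 z [ 0. -0. -1.] F [-15.8   3.3  41.2] w 0.0001 g 20.6 j [-0.25  0.3  -0.2   1.07 -0.   -0.35]
```

View pics/s4.png

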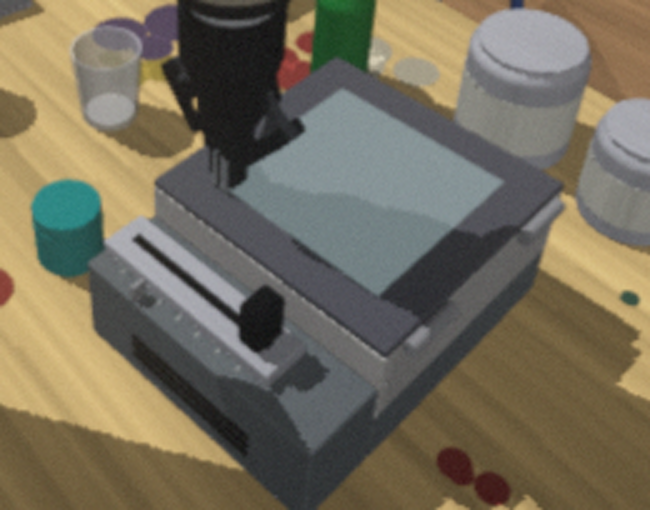

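The lid lies flat on the rim at about 41 N of firm contact, the slider grip is still at its off end, and the tub is closed.

Emit:
drive_tool(
  series=[
    [[0, 0, 0.17, 0, 0, 0, -1], [0, 0, 0.34, 0, 0, 0, 0], [-0.15, -0.22, 0.36, 0, 0, 0, 0], [-0.25, -0.44, 0.36, 0, 0, 0, 0], [-0.25, -0.44, 0.36, 0, 0, 0, 0], [-0.25, -0.44, 0.36, 0, 0, 0, 0], [-0.25, -0.44, 0.36, 0, 0, 0, 0]],
  ],
)

```text
time: 40.75
tcp_pos: [0.4427, -0.2409, 0.1947]
orientation: [0.145, -3.138, -0.0]
force: [-0.2, -0.8, 0.2]
width: 0.0429
grasp_force: 0.0
```

Run:
```python
from h import *
st()
R=np.array([[.9957,-.093],[.093,.9957]]);inv=lambda X:((X[:2]-[.588,-.191])@R).round(4)
def gp(p,n,z):
    for c,e,m in dets(p,n,.2)[:2]:
        print(n,c,np.round(e),inv(atz(p,[[e[0]+e[2]/2,e[1]+e[3]/2]],z)[0]))
for c in('wrist','top','side'):
    p=shot(c);print(c);gp(p,'speed',.12);gp(p,'pointer',.093)
p=load('w9');h=cv2.cvtColor(p['pixels'],cv2.COLOR_RGB2GRAY)
# w9: grip top ~ (250,226)/1.5, pointer body ~(372,184)/1.5 from the viewed picture
print('w9',inv(atz(p,[[250/1.5,228/1.5]],.12)[0]),inv(atz(p,[[372/1.5,184/1.5]],.093)[0]))
p=load('w2');print('w2',inv(atz(p,[[248/1.5,95/1.5]],.12)[0]),inv(atz(p,[[425/1.5,13/1.5]],.093)[0]))
```

```text
t 40.75 tcp [ 0.4427 -0.2409  0.1947] ydir 95.3 z [-0.  0. -1.] F [-0.2 -0.8  0.2] w 0.0429 g 0.0 j [-0.5   0.23 -0.07  1.28  0.   -0.59]
wrist
speed 0.87 [241. 175.  22.  46.] [-0.1479 -0.0371]
speed 0.56 [168. 233. 249. 151.] [-0.0329  0.0031]
pointer 0.69 [347. 150.  16.  16.] [-0.1778  0.0574]
top
side
speed 0.65 [278. 295.  17.  26.] [-0.1483 -0.0398]
pointer 0.54 [229. 293.   9.   8.] [-0.184   0.0561]
w9 [-0.1479 -0.039 ] [-0.1773  0.0507]
w2 [-0.1499 -0.0388] [-0.1794  0.0568]
```

Emit:
drive_tool(
  series=[
    [[0, -0.002, -0.2, 0, 0, 0, 0], [0, -0.002, -0.4, 0, 0, 0, 0], [0, -0.002, -0.4, 0, 0, 0, 0], [0, -0.002, -0.4, 0, 0, 0, 0], [0, -0.002, -0.4, 0, 0, 0, -1], [0, -0.002, -0.4, 0, 0, 0, -1], [0, -0.002, -0.4, 0, 0, 0, -1], [0, -0.002, -0.4, 0, 0, 0, -1]],
  ],
)

```text
time: 42.0
tcp_pos: [0.4445, -0.2416, 0.0975]
orientation: [-0.148, 3.134, -0.003]
force: [-1.8, 2.6, 13.0]
width: 0.0191
grasp_force: 58.2
```

Emit:
drive_tool(
  series=[
    [[-0.005, 0.06, 0, 0, 0, 0, -1], [-0.01, 0.12, 0, 0, 0, 0, -1], [-0.018, 0.2, 0, 0, 0, 0, -1], [-0.026, 0.28, 0, 0, 0, 0, -1], [-0.034, 0.36, 0, 0, 0, 0, -1], [-0.034, 0.368, 0, 0, 0, 0, -1], [-0.034, 0.368, 0, 0, 0, 0, -1], [-0.034, 0.368, 0, 0, 0, 0, -1]],
  ],
)

```text
time: 42.8
tcp_pos: [0.4353, -0.1493, 0.0975]
orientation: [-0.148, 3.135, -0.003]
force: [-10.2, 0.8, 20.2]
width: 0.0188
grasp_force: 59.9
```

Emit:
drive_tool(
  series=[
    [[0, 0, 0, 0, 0, 0, 0], [0, 0, 0, 0, 0, 0, 0], [0, 0, 0.2, 0, 0, 0, 0], [0, 0, 0.4, 0, 0, 0, 0], [-0.2, 0, 0.8, 0, 0, 0, 0], [-0.2, 0, 0.8, 0, 0, 0, 0], [-0.2, 0, 0.8, 0, 0, 0, 0], [-0.2, 0, 0.8, 0, 0, 0, 0]],
  ],
)

```text
time: 43.6
tcp_pos: [0.385, -0.1495, 0.2969]
orientation: [-0.147, 3.134, -0.003]
force: [-0.5, -0.5, -0.3]
width: 0.0424
grasp_force: 0.0
```

Run:
```python
from h import *
st()
R=np.array([[.9957,-.093],[.093,.9957]]);inv=lambda X:((X[:2]-[.588,-.191])@R).round(4)
def gp(p,n,z):
    for c,e,m in dets(p,n,.2)[:2]:
        print(n,c,np.round(e,1),inv(atz(p,[[e[0]+e[2]/2,e[1]+e[3]/2]],z)[0]))
for c in('wrist','top','side'):
    p=shot(c);print(c);gp(p,'speed',.12);gp(p,'pointer',.093);print('lid',[(d[0],np.round(d[1])) for d in dets(p,'lid')])
```

```text
t 43.6 tcp [ 0.385  -0.1495  0.2969] ydir 95.4 z [ 0. -0. -1.] F [-0.5 -0.5 -0.3] w 0.0424 g 0.0 j [-0.37  0.03 -0.04  1.5   0.   -0.46]
wrist
speed 0.55 [242.9 190.5  14.4  33.8] [-0.1495  0.0563]
pointer 0.6 [246.8 176.7   6.1   9.8] [-0.1751  0.0557]
lid [(0.68, array([120., 232., 180., 132.]))]
top
speed 0.39 [330.8 251.7  17.3  10. ] [-0.1505  0.0537]
pointer 0.29 [294.3 156.1 109.7 115.8] [-0.0368  0.0083]
lid [(0.62, array([307., 160.,  90.,  88.]))]
side
speed 0.79 [240.5 264.3  13.8  25.7] [-0.1495  0.0562]
pointer 0.66 [144.1 186.7  26.7  39.5] [-0.1372  0.3821]
pointer 0.53 [228.2 293.1   8.9   5.4] [-0.1838  0.0598]
lid [(0.87, array([242., 206., 164., 116.]))]
```

Run:
```python
from h import *
s=shot('side');t=shot('top');R=np.array([[.9957,-.093],[.093,.9957]])
for a in(0,.09):
    P=[]
    for x in(-.113,.113):
        for r in(0,.226):
            for h in(0,.008):
                m=R@[x,-.113+r*np.cos(a)-h*np.sin(a)]+[.588,-.191];P.append([*m,.116+r*np.sin(a)+h*np.cos(a)])
    for q,n in((s,'side'),(t,'top')):
        u=proj(q,P);print(a,n,u.min(0).round(1),(u.max(0)-u.min(0)).round(1))
print([np.round(d[1],1) for d in dets(s,'lid')])
for c in('jar0_c','cup0_c','bottle_c','tray'):print(c,[(d[0],np.round(d[1])) for d in dets(t,c)])
```

```text
0 side [241.3 201.4] [164.8 122.1]
0 top [307.7 155.7] [91.7 88.8]
0.09 side [241.5 194.5] [165. 129.]
0.09 top [309.  155.7] [90.6 88.7]
[array([242.2, 203. , 163.8, 118.9])]
jar0_c []
cup0_c [(0.8, array([181., 241.,  29.,  24.])), (0.6, array([296., 157., 107., 116.]))]
bottle_c [(0.64, array([266., 120.,  26.,  30.]))]
tray [(0.96, array([118., 194.,  53.,  97.]))]
```

The lid outline matches fully shut and the slider is within about 1 mm of the pointer. The arm touches nothing, so I'm handing in.

```bash
python3 -c "
from cell import workorder;print(workorder.close_job())"
```

```text
the job is handed in; nothing more can be done
None
```

I handed the job in with every step done, but `close_job()` returned no verdict. By my last measurements the lid is shut, the slider is within about 4 mm of the pointer (1–2 mm in most views), all four jars are upright in the tub, and the knife is flat in the tray. The cups and bottle were left alone, and the run took about 44 s of the 210 s allowed.

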